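# Fetch a tub from the drawer and stack it on its lugs

### The job

Pull the steel drawer under the overhanging wooden slab all the way out to its stop and leave it fully out. Lift the empty white tub out of the drawer and set it down gently, turned end for end, on the tub on the counter that holds the pastry cutters, so that it stands stacked on the rim and does not nest down into it. Let go of everything and leave the other things on the counter where they stand.

Things in the scene. Friction and masses are not known exactly. Their poses are not given: they have to be found in the camera images.
- drawer_handle (a point): Grip point of the drawer's pull: upright steel tab, 14 mm thick (y), 36 mm high, standing out 46 mm from the drawer's front; the point is 30 mm out from the front, at half the tab's height, 71 mm above the counter. Level frame: x points into the cabinet; the drawer pulls straight out along -x. Take it with the fingers tilted about y, pointing down and inwards by 25 to 45 degrees, closing across y.
- drawer (a joint): How far the drawer stands out of the cabinet (m): 0 shut. It slides with about 5 N of friction and stays where it is left. Its reading at the stop is not given (more than 0.12): feel for the stop by the rise in the pulling force. Pull slowly; the stop is rigid.
- slab_edge (a point): Middle of the lower front edge of the wooden slab on the fixed steel cabinet: underside 185, top 205 mm above the counter, 270 mm wide (y). x points into the cabinet; its face lies 27 mm behind this edge, where the drawer's front stands when shut. Under the slab a gripper pointing straight down does not fit over the shut drawer's tab. The niche board over the drawer starts 30 mm inside the face, 100 mm up.
- drawer_front (a point): Middle of the top edge of the drawer's front, on its outer face, 88 mm above the counter. Axes as the tab's. Front 12 mm thick; inside 212 mm wide, 242 mm long, floor 13 mm above the counter; sides and rear reach 48 mm. With the drawer out, the tub's inner end is still up to 35 mm under the slab: lift it just over the front, draw it out, then raise it. A loose steel tin (44 x 40 mm) at the rear stays.
- tub_empty_mid (a point): Centre (half-way up) of the empty white tub in the drawer, under the cabinet until the drawer is out, lying roughly along the drawer. 162 mm long (x), 60 mm high, about 0.22 kg. Its top 20 mm is an upright rim band, 58 mm across (y) outside from 26 mm behind to 46 mm ahead of the centre; below, the sides taper to 40 mm. Grip it across the band at mid-length.
- tub_full_mid (a point): Centre (half-way up) of the same kind of tub on the counter, about 0.5 kg, three pastry cutters in it. On both tubs two pairs of ribs bulge from the long sides (79 mm over them): 55 mm from the centre towards +x, 35 mm towards -x. +x the same way: a tub sinks in (nests). Oppo its rib feet stand on this rim, centre 52 mm above this one's, bottom 8 mm inside with 4 mm (y) and 7 mm (x) of play.
- bowl: White bowl, 110 mm across, 50 mm high; origin at its underside. Bystander.
- glass: Amber glass, 56 mm across, 75 mm high; origin at its underside. Bystander.
- jar: Jar, 68 mm across, 110 mm high; origin at its underside. Bystander.
- can: Can, 76 mm across, 110 mm high; origin at its underside. Bystander.
There are look-alikes about, which are no part of the job. What is shaped like the part that bears tub_full_mid but orange or yellow is not meant.

How it is judged:
On the way, in this order (a step that is already met when the one before it is completed fails the run):
1. the drawer is out at its stop (within 5 mm) with the tub still standing in it (value of joint drawer above 0.185 m and height (world z) of tub_empty_mid below 0.06 m), for 0.2 s.
2. the empty tub is lifted clear of the drawer's front (height (world z) of tub_empty_mid above 0.13 m), for 0.1 s.
At the end, for the whole second after the job is handed in: The drawer is still out within 20 mm of its stop; the empty tub rests level on the full tub's rim, turned end for end: 47 to 57 mm higher, centre to centre, within 10 mm sideways and 0.12 rad in yaw; the full tub stands upright; nothing is held (value of joint drawer above 0.17 m and z of tub_empty_mid in the frame of tub_full_mid between 0.047 and 0.057 m and horizontal distance between tub_empty_mid and tub_full_mid below 0.01 m and angle between the x axis of tub_empty_mid and the x axis of tub_full_mid, either way round below 0.12 rad and angle between each of tub_empty_mid, tub_full_mid's own z axis and vertical below 0.06 rad and height (world z) of tub_full_mid below 0.036 m and contact force between the fingers and anything else below 0.5 N); the robot touches nothing.
It fails at once if a bystander (bowl, glass, jar, can) is moved by more than 40 mm (distance of any of bowl, glass, jar, can from where it was at the start of the episode above 0.04 m).
It fails at once if the tub is dropped or rammed onto the other tub (over 45 N) (contact force between tub_empty and tub_full above 45 N).
It also fails if it takes over 72 s, if anything falls off the work surface, if the arm or the gripper's body presses on something with over 40 N, if the wrist force passes 120 N, or if a joint passes its speed limit or range.

### The arm

A 6-joint arm with a two-finger parallel gripper is mounted at the origin on the work surface. World frame = base frame: x ahead of the robot, y to its left, z up, the work surface at z = 0. Lengths are in m, angles in rad, forces in N, time in s.
With the tool pointing down it reaches from about 0.35 to 1 m from the base axis. Payload 7.1 kg.
Tool frame: the origin (TCP) lies at the very end of the fingers, on their centre line; the grasp point (between the pads) lies 19 mm behind it; y points along the fingers, z is the direction in which the jaws open and shut, and the axes are right-handed (so a half turn about y gives the same grasp; the last joint's range is limited). The gripper opens to 85 mm and grips with 20 to 120 N. Pads are 22 mm wide; open, the fingers measure 114 mm over their backs; the gripper's body (76 mm by 85 mm) begins 54 mm behind the grasp point. The pads swing forward as they close: fully open they stand 13 mm farther back than shut.
Start: joints at [1.267, 0.423, 1.63, -0, 1.089, -0.019], TCP at [0.176, 0.6, 0.231] pointing down, gripper open.
Joint ranges: [-3, 3], [-0.9, 2.11], [0.09, 2.58], [-1.31, 4.45], [0.11, 2.69], [-2.54, 2.54]. Speed limits (rad/s): [2.39, 2.39, 3.01, 3.14, 3.14, 3.14].

### API

Orientations are given as a unit quaternion [x, y, z, w].
In Python, from rig import r gives the robot as it stands.
- The arm moves only by the tool jog_arm, never from a script. Its argument "motion" is a list of rows, each an object with "offset": the shift along the world's x, y, z in m, a list of three; "yaw": the turn about the world's z in rad. A call has 1 to 20 rows; each row shifts and turns the commanded pose from where the row before left it; what a row does not reach is not made up. A row lasts 1/10 s, in which the tool goes at most 50 mm and 8.59 degrees, less where a joint would pass 70% of its speed; a pose out of reach is approached as far as the arm can. A call with a gripper value outside its range is refused whole. "hand" is the opening, from 0 (shut) to 1 (fully open), set as the call begins (left out, the last holds). The fingers move at their own pace and stop on an object; "force" is the grip in N (left out, the last holds). Time passes only in rows, so rows that do not move let the fingers close. It gives the time, the measured TCP pose, the force and the opening at its end, in the units of the state.
- r.observe(): the state, without advancing time (a new reading comes with each control period).
- r.camera(name): name is "scene" or "side" or "wrist"; returns a dict with "frame" (384x512x3 uint8, red, green, blue), "fx", "fy", "cx", "cy" (pixels), "rvec" (rotation vector, rad) and "tvec" (3), from world to camera coordinates, as OpenCV has them. Camera axes: x right, y down, z forward; pixel columns grow to the right and rows downward; lengths in m; the calibration is good to about 2 mm. A picture is of the moment at which its call begins. There is no depth.
- r.hand_in(): hands the job in, once; it reports no verdict.
The state is a dict: "time": time; "qpos": joint angles; "joint_velocities": joint speeds; "joint_torque": joint torques, N m; "tool_pos": TCP position; "tool_rot": TCP orientation; "contact_force": force on the tool from outside, world axes, zero at the start; "torque": the same for the moment, N m; "opening": opening from 0.0 (shut) to 1.0 (fully open).
Only numpy, scipy, OpenCV 4.12 (cv2) and the standard library are available. Lean on these libraries where they do the work, as an engineer would, in place of code of your own. Each camera call takes 0.05 s, during which the arm holds its last target.

## Working session

There is one attempt and no reset: what is moved stays moved. The work goes in short steps, Python scripts to look and compute and a tool call to move; the robot and the scene stay as the last step left them, time stands still between calls to the robot, and variables do not carry over. Pictures are saved under pics/ and viewed, and the job is handed in when it is done.

Besides the shell and the picture viewer there is one more tool, called after ">>>" as a command line: name --argument value ..., lists and objects as JSON in quotes. jog_arm: Moves the arm, as the interface text tells. Its arguments: {"type":"object","properties":{"motion":{"type":"array","items":{"type":"object","properties":{"offset":{"type":"array","items":{"type":"number"}},"yaw":{"type":"number"}}}},"hand":{"type":"number"},"force":{"type":"number"}},"required":["motion"]}

```bash
ls; mkdir -p pics; python3 - <<'E'
from rig import r
import cv2,json
print(r.observe())
for n in("scene","side","wrist"):
    c=r.camera(n); cv2.imwrite(f"pics/a_{n}.png",c["frame"][:,:,::-1])
    print(n,{k:c[k] for k in c if k!="frame"})
E
```

```text
pics
{'time': 0.0, 'qpos': array([ 1.26701940e+00,  4.23849660e-01,  1.63068797e+00, -2.14357206e-05,
        1.08859918e+00, -1.90022934e-02]), 'joint_velocities': array([-0.00031376,  0.00084598,  0.00147849, -0.00025981, -0.00022199,
        0.00084502]), 'joint_torque': array([-1.56767805e-03, -5.57404017e+01, -2.81740469e+01, -9.38693825e-05,
        7.56023830e-03, -8.07073874e-07]), 'tool_pos': array([0.17540715, 0.59931254, 0.23054098]), 'tool_rot': array([ 0.70049111, -0.10042076,  0.10025855, -0.69941125]), 'contact_force': array([-1.18823429,  0.48684723, -0.73732627]), 'torque': array([-0.02586199, -0.0395754 , -0.06061247]), 'opening': 0.9986729802508187}
scene {'fx': 392.1226276291737, 'fy': 392.1226276291737, 'cx': 254.198186087727, 'cy': 189.06913196258606, 'rvec': array([ 1.76133414,  2.20232478, -0.48126928]), 'tvec': array([ 0.09020402, -0.4413621 ,  1.52833884])}
side {'fx': 490.2638952300568, 'fy': 490.2638952300568, 'cx': 256.84106911245357, 'cy': 186.68185483923995, 'rvec': array([ 0.58426339, -2.50061863,  1.346005  ]), 'tvec': array([0.50094935, 0.21225249, 1.47159785])}
wrist {'fx': 300.89417358365387, 'fy': 300.89417358365387, 'cx': 252.6094158670794, 'cy': 189.82367013810904, 'rvec': array([-2.32621428, -1.74526454, -0.24251816]), 'tvec': array([-0.62599158, -0.03643973,  0.37879416])}
```

View pics/a_scene.png

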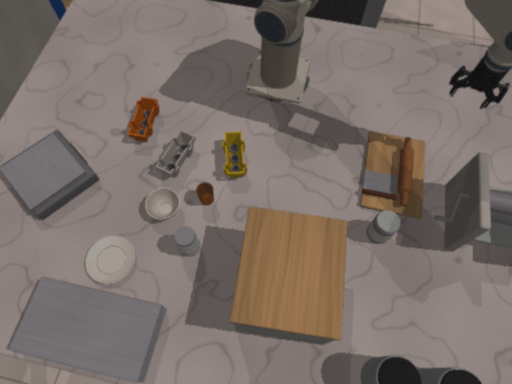

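View pics/a_side.png

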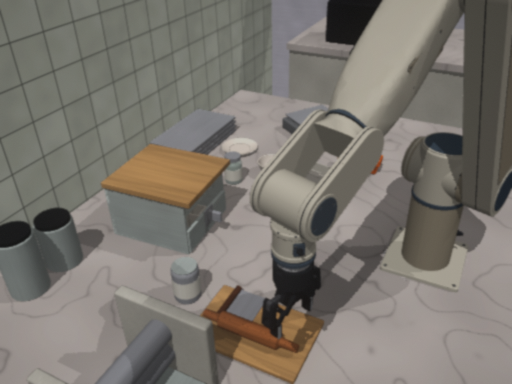

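View pics/a_wrist.png

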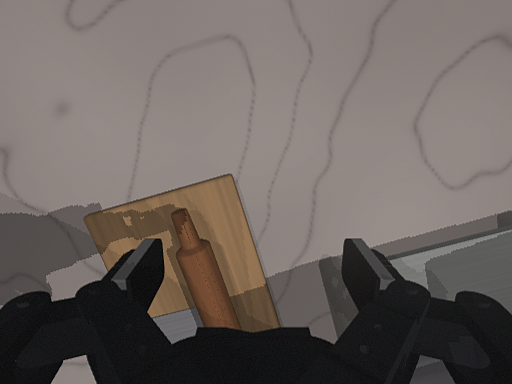

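The interface gives only shift and yaw, so tilting may not be available. I'll measure first, starting with enlarged crops.

```bash
python3 - <<'E'
import cv2
a=cv2.imread("pics/a_scene.png"); b=cv2.imread("pics/a_side.png")
cv2.imwrite("pics/b1.png",cv2.resize(a[90:220,110:260],None,fx=5,fy=4.6,interpolation=cv2.INTER_CUBIC)[:600])
cv2.imwrite("pics/b2.png",cv2.resize(b[130:260,90:250],None,fx=5,fy=4.6,interpolation=cv2.INTER_CUBIC)[:600])
cv2.imwrite("pics/b3.png",cv2.resize(a[195:345,215:365],None,fx=4,fy=4,interpolation=cv2.INTER_CUBIC)[:600])
E
```

```text
(no output)
```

View pics/b1.png

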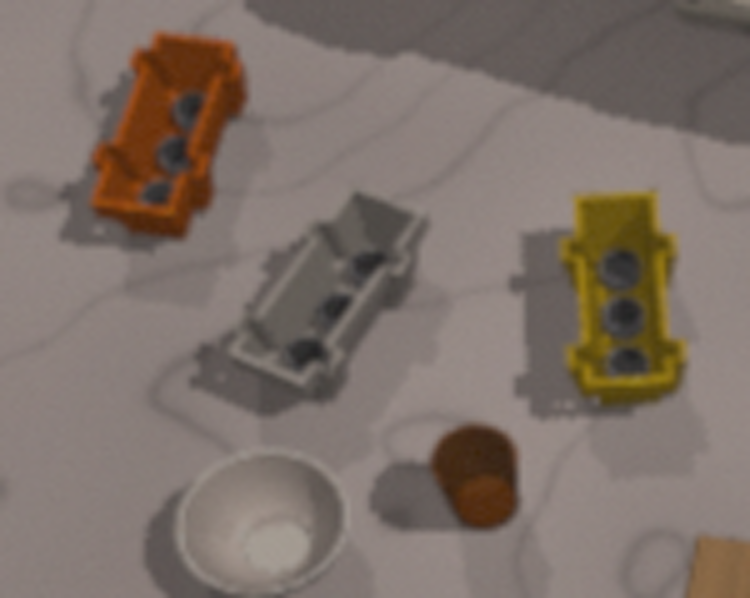

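View pics/b2.png

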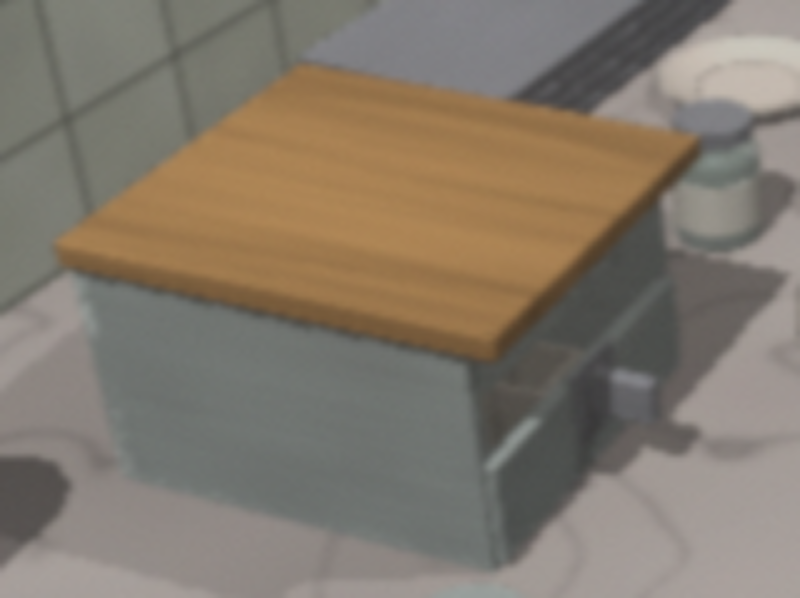

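View pics/b3.png

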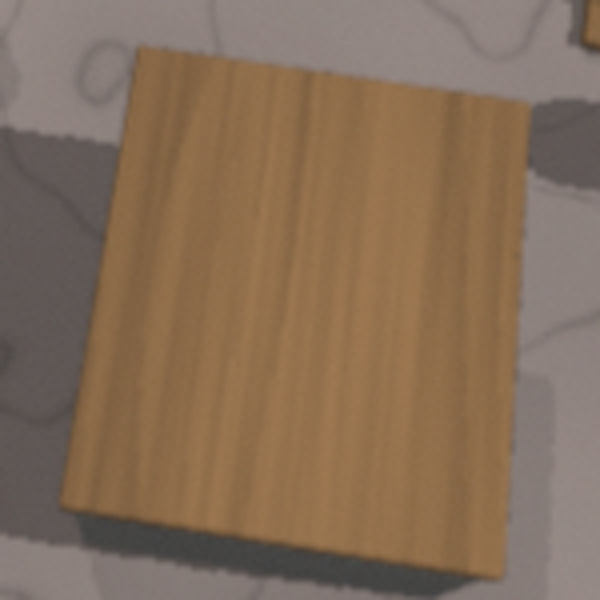

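The three cutter tubs in the scene view are orange (145,120), pale grey/white (176,155) and yellow (235,155). The pale one at (176,155) is the target, since orange and yellow are ruled out. Next I'll measure it and the cabinet.

```bash
cat > h.py <<'E'
import numpy as np, cv2
from rig import r
def pm(c):
    K=np.array([[c["fx"],0,c["cx"]],[0,c["fy"],c["cy"]],[0,0,1]]);R=cv2.Rodrigues(np.array(c["rvec"]))[0];return K,R,np.array(c["tvec"])
def ray(c,p,z):
    K,R,t=pm(c);o=-R.T@t;d=R.T@np.linalg.inv(K)@np.array([p[0],p[1],1.0]);return o+d*(z-o[2])/d[2]
def proj(c,P):
    K,R,t=pm(c);q=K@(R@np.array(P,float).T+t[:,None]);return (q[:2]/q[2]).T
def tri(c1,p1,c2,p2):
    a=[];
    A=[];
    for c,p in((c1,p1),(c2,p2)):
        K,R,t=pm(c);A.append(K@np.c_[R,t])
    X=cv2.triangulatePoints(A[0],A[1],np.array(p1,float),np.array(p2,float));return (X[:3]/X[3]).ravel()
E
python3 - <<'E'
from h import *
np.set_printoptions(precision=4,suppress=True)
s=r.camera("scene");d=r.camera("side")
hsv=cv2.cvtColor(s["frame"],cv2.COLOR_RGB2HSV)
m=((hsv[...,0]>10)&(hsv[...,0]<22)&(hsv[...,1]>90)).astype(np.uint8)
n,l,st,ce=cv2.connectedComponentsWithStats(m)
i=l[270,290];cn=cv2.findContours((l==i).astype(np.uint8),0,2)[0][0]
q=cv2.approxPolyDP(cn,6,True).reshape(-1,2);print(q)
for p in q: print(p,ray(s,p,.205),ray(s,p,.185))
for p in((229.6,161.1),(189,202.8)):print('side top corner',ray(d,p,.205))
print('tub tab side',ray(d,(217,216),.071))
P=tri(s,(249.2,207),d,(229.6,161.1));print(P)
P=tri(s,(347.5,220.7),d,(189,202.8));print(P)
E
```

```text
[[250 207]
 [230 321]
 [339 339]
 [347 222]]
[250 207] [0.6455 0.0376 0.205 ] [0.6374 0.0357 0.185 ]
[230 321] [0.9456 0.0565 0.205 ] [0.9436 0.0551 0.185 ]
[339 339] [0.9286 0.3184 0.205 ] [0.9262 0.3222 0.185 ]
[347 222] [0.6302 0.3018 0.205 ] [0.6218 0.3053 0.185 ]
side top corner [0.6312 0.0471 0.205 ]
side top corner [0.6194 0.2989 0.205 ]
tub tab side [0.6171 0.1668 0.071 ]
[0.6407 0.0334 0.195 ]
[0.6221 0.3    0.2038]
```

```bash
python3 - <<'E'
from h import *
from scipy.spatial.transform import Rotation as Ro
np.set_printoptions(precision=4,suppress=True)
s=r.camera("scene");o=r.observe()
print(Ro.from_quat(o["tool_rot"]).as_matrix(), o["time"])
c=r.camera("wrist");K,R,t=pm(c);print("wrist cam pos",-R.T@t,"fwd",R[2],"imgx",R[0])
hsv=cv2.cvtColor(s["frame"],cv2.COLOR_RGB2HSV)
for p in((166,132),(176,155),(181,140),(158,165),(200,140),(140,150),(190,170)): print(p,hsv[p[1],p[0]],s["frame"][p[1],p[0]])
for nm,p,z in (("orange",(145,120),.06),("white",(176,155),.06),("yellow",(235,155),.06),("bowl",(162,206),.05),("glass",(205,187),.075),("jar",(187,238),.11),("can",(388,219),.11)):
    print(nm,ray(s,p,z))
E
```

```text
[[ 0.9597 -0.0002  0.2809]
 [-0.2809 -0.0005  0.9597]
 [ 0.     -1.     -0.0005]] 0.3
wrist cam pos [0.1092 0.6211 0.3736] fwd [ 0.2636 -0.0776 -0.9615] imgx [ 0.2799  0.96   -0.0008]
(166, 132) [  8  29 140] [140 128 124]
(176, 155) [ 0  5 52] [52 51 51]
(181, 140) [15 31 99] [99 93 87]
(158, 165) [ 14  30 110] [110 103  97]
(200, 140) [  8  28 145] [145 133 129]
(140, 150) [  5  26 120] [120 110 108]
(190, 170) [  6  28 136] [136 124 121]
orange [ 0.3491 -0.4039  0.06  ]
white [ 0.4591 -0.2572  0.06  ]
yellow [ 0.4153 -0.066   0.06  ]
bowl [ 0.6411 -0.248   0.05  ]
glass [ 0.5579 -0.1281  0.075 ]
jar [ 0.7416 -0.1268  0.11  ]
can [0.5539 0.4361 0.11  ]
```

>>> jog_arm --motion '[{"offset": [0.023, -0.031, 0.002], "yaw": 0.025}, {"offset": [0.023, -0.031, 0.002], "yaw": 0.025}, {"offset": [0.023, -0.031, 0.002], "yaw": 0.025}, {"offset": [0.023, -0.031, 0.002], "yaw": 0.025}, {"offset": [0.023, -0.031, 0.002], "yaw": 0.025}, {"offset": [0.023, -0.031, 0.002], "yaw": 0.025}, {"offset": [0.023, -0.031, 0.002], "yaw": 0.025}, {"offset": [0.023, -0.031, 0.002], "yaw": 0.025}, {"offset": [0.023, -0.031, 0.002], "yaw": 0.025}, {"offset": [0.023, -0.031, 0.002], "yaw": 0.025}, {"offset": [0.023, -0.031, 0.002], "yaw": 0.025}, {"offset": [0.023, -0.031, 0.002], "yaw": 0.025}, {"offset": [0.023, -0.031, 0.002], "yaw": 0.025}, {"offset": [0.023, -0.031, 0.002], "yaw": 0.02}, {"offset": [0, 0, 0]}, {"offset": [0, 0, 0]}]'

```text
invalid input
```

```bash
python3 - <<'E'
from h import *
o=r.observe();print(o["time"],o["tool_pos"],o["qpos"])
for n in("side","wrist"):
    c=r.camera(n); np.save(f"c_{n}.npy",c,allow_pickle=True);cv2.imwrite(f"pics/c_{n}.png",c["frame"][:,:,::-1])
E
```

```text
0.35 [0.17556077 0.59971198 0.23115166] [ 1.26697083e+00  4.23270991e-01  1.63005388e+00 -9.27581990e-06
  1.08859214e+00 -1.90152197e-02]
```

View pics/c_wrist.png

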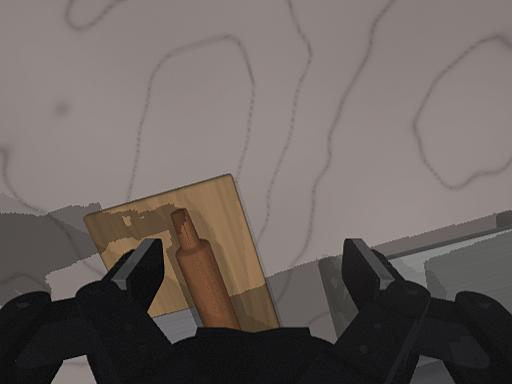

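View pics/c_side.png

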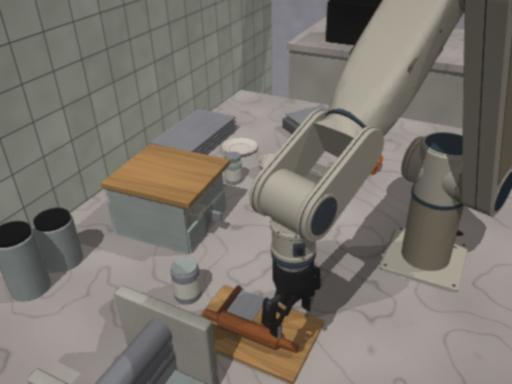

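The call was refused, probably because the last rows left out yaw. I'll give every row both keys.

>>> jog_arm --motion '[{"offset": [0.023, -0.031, 0.002], "yaw": 0.025}, {"offset": [0.023, -0.031, 0.002], "yaw": 0.025}, {"offset": [0.023, -0.031, 0.002], "yaw": 0.025}, {"offset": [0.023, -0.031, 0.002], "yaw": 0.025}, {"offset": [0.023, -0.031, 0.002], "yaw": 0.025}, {"offset": [0.023, -0.031, 0.002], "yaw": 0.025}, {"offset": [0.023, -0.031, 0.002], "yaw": 0.025}, {"offset": [0.023, -0.031, 0.002], "yaw": 0.025}, {"offset": [0.023, -0.031, 0.002], "yaw": 0.025}, {"offset": [0.023, -0.031, 0.002], "yaw": 0.025}, {"offset": [0.023, -0.031, 0.002], "yaw": 0.025}, {"offset": [0.023, -0.031, 0.002], "yaw": 0.025}, {"offset": [0.023, -0.031, 0.002], "yaw": 0.025}, {"offset": [0.023, -0.031, 0.002], "yaw": 0.02}, {"offset": [0, 0, 0], "yaw": 0}, {"offset": [0, 0, 0], "yaw": 0}]'

```text
time: 2.05
tool_pos: [0.4978, 0.1652, 0.2593]
tool_rot: [-0.707, -0.02, 0.021, 0.707]
contact_force: [0.6, -0.3, 0.1]
opening: 0.999
```

```bash
python3 - <<'E'
from h import *
o=r.observe();print(o["time"],o["tool_pos"],o["qpos"])
for n in("side","wrist"):
    c=r.camera(n); np.save(f"c_{n}.npy",c,allow_pickle=True);cv2.imwrite(f"pics/c_{n}.png",c["frame"][:,:,::-1])
E
```

```text
2.05 [0.49779711 0.16518148 0.25928371] [ 2.97538566e-01  2.41648942e-01  1.82495517e+00  3.22855469e-04
  1.07512933e+00 -1.33129663e+00]
```

View pics/c_wrist.png

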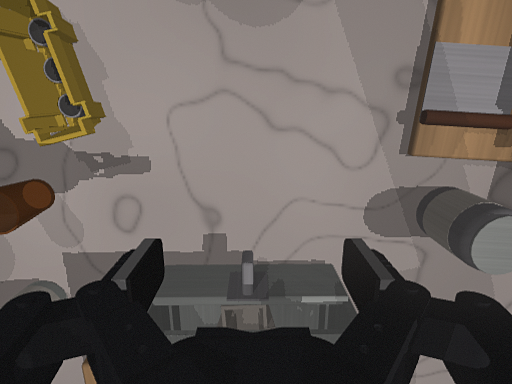

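View pics/c_side.png

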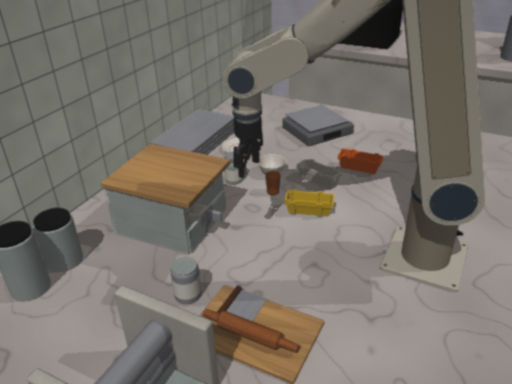

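```bash
python3 - <<'E'
import cv2
a=cv2.imread("pics/c_wrist.png")
cv2.imwrite("pics/d1.png",cv2.resize(a[235:345,150:350],None,fx=4,fy=4,interpolation=cv2.INTER_CUBIC))
E
```

```text
(no output)
```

View pics/d1.png

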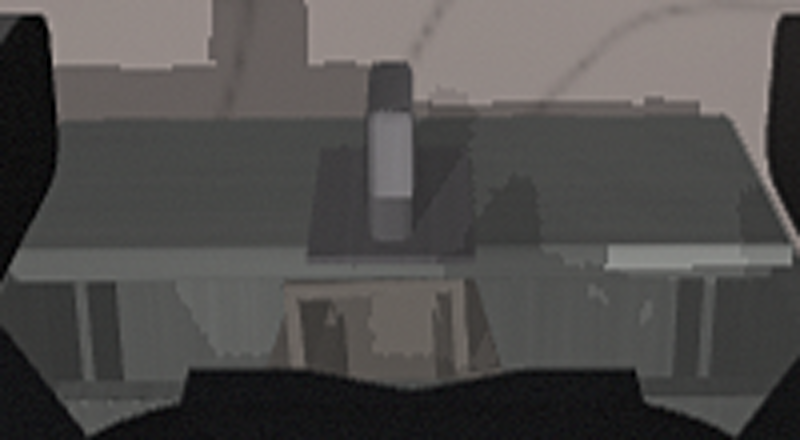

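```bash
python3 - <<'E'
from h import *
np.set_printoptions(precision=4,suppress=True)
c=np.load("c_wrist.npy",allow_pickle=True).item()
for nm,p,z in(("tip top",(247.5,262.5),.089),("base",(247.5,295.5),.089),("frontL",(153.75,297.2),.088),("frontR",(348,295.5),.088),("tub L",(221,306),.073),("tub R",(266,305),.073),("slabL",(0,0),0)): print(nm,ray(c,p,z))
K,R,t=pm(c);print(-R.T@t,R)
E
```

```text
tip top [0.6052 0.1681 0.089 ]
base [0.6494 0.1706 0.089 ]
frontL [0.6594 0.0578 0.088 ]
frontR [0.6428 0.2915 0.088 ]
tub L [0.6783 0.1381 0.073 ]
tub R [0.6733 0.1953 0.073 ]
slabL [ 0.3286 -0.1406  0.    ]
[0.4283 0.1635 0.4018] [[-0.0603  0.9982 -0.0004]
 [ 0.9599  0.0581  0.2741]
 [ 0.2737  0.0161 -0.9617]]
```

```bash
python3 - <<'E'
from h import *
np.set_printoptions(precision=4,suppress=True)
d=np.load("c_side.npy",allow_pickle=True).item();s=r.camera("scene")
cv2.imwrite("pics/e_scene.png",s["frame"][:,:,::-1])
u=np.array([np.cos(.065),np.sin(.065)]);v=np.array([-u[1],u[0]])
im=cv2.resize(d["frame"][130:260,90:250,::-1],None,fx=5,fy=4.6,interpolation=cv2.INTER_CUBIC)
for x,col in((.638,(0,0,255)),(.625,(255,0,0))):
    e=np.array([x,.17]);P=[[*(e+v*k),z] for z in(.205,.185) for k in(-.135,.135)]
    q=proj(d,P);q2=proj(s,P);print(x,q.tolist(),q2.tolist())
    qq=((q-[90,130])*[5,4.6]).astype(int)
    cv2.line(im,qq[0].tolist(),qq[1].tolist(),col,1);cv2.line(im,qq[2].tolist(),qq[3].tolist(),col,1)
# tab box from wrist
b=np.array([.6505,.1702])
P=[[*(b-u*k+v*w),z] for k in(0,.046) for w in(-.007,.007) for z in(.053,.089)]
for q in ((proj(d,P)-[90,130])*[5,4.6]).astype(int): cv2.circle(im,q.tolist(),3,(0,255,0),-1)
cv2.imwrite("pics/e1.png",im[:598])
E
```

```text
0.638 [[227.236533103451, 158.41975668496613], [184.91531896978714, 203.02896153994482], [227.57716760288, 163.75313836895162], [185.63876381011895, 208.80365388917943]] [[249.0816380549859, 207.25304277305312], [348.13372895664895, 221.9069288857786], [249.09295635958946, 210.0092567319475], [346.47437616923634, 224.4548509277489]]
0.625 [[230.7311177293584, 159.26045033683826], [188.77802116310946, 204.16089221210157], [231.0488741044953, 164.6051024628592], [189.4736843498255, 209.9478585680954]] [[250.13818369876188, 202.9790087561054], [348.6998376988357, 217.4970746024348], [250.1319589195922, 205.79232393034772], [347.0393101619217, 220.10622431775636]]
```

View pics/e1.png

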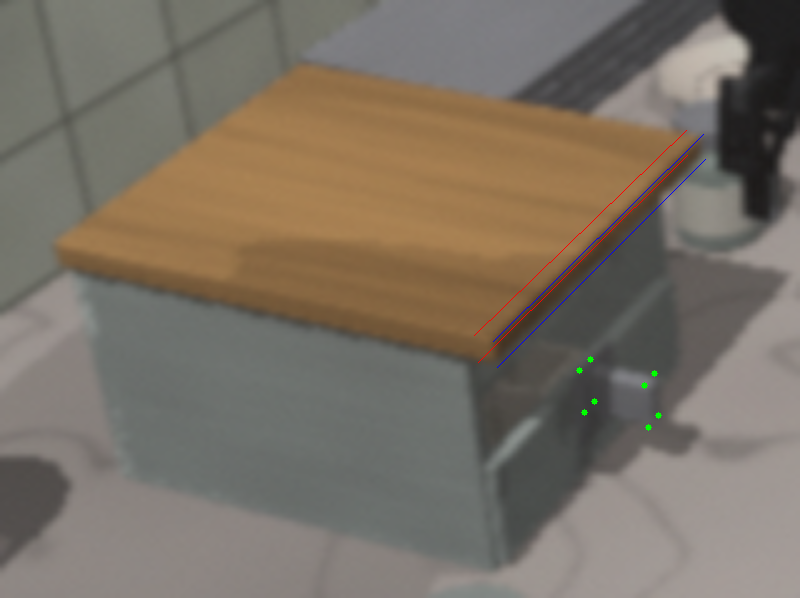

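>>> jog_arm --motion '[{"offset": [0.004, 0.002, 0], "yaw": -0.13}, {"offset": [0.004, 0.002, 0], "yaw": -0.13}, {"offset": [0.004, 0.002, 0], "yaw": -0.13}, {"offset": [0.004, 0.002, 0], "yaw": -0.13}, {"offset": [0.004, 0.002, 0], "yaw": -0.13}, {"offset": [0.004, 0.002, 0], "yaw": -0.13}, {"offset": [0.004, 0.003, -0.02], "yaw": -0.13}, {"offset": [0.004, 0.003, -0.02], "yaw": -0.13}, {"offset": [0.004, 0.003, -0.02], "yaw": -0.13}, {"offset": [0.004, 0.003, -0.02], "yaw": -0.13}, {"offset": [0.004, 0.003, -0.02], "yaw": -0.13}, {"offset": [0.003, 0.002, -0.02], "yaw": -0.13}, {"offset": [0, 0, -0.034], "yaw": 0}, {"offset": [0, 0, -0.03], "yaw": 0}, {"offset": [0, 0, -0.03], "yaw": 0}, {"offset": [0, 0, 0], "yaw": 0}]'

```text
time: 3.8
tool_pos: [0.5411, 0.195, 0.0418]
tool_rot: [0.52, -0.483, 0.48, -0.516]
contact_force: [-0.0, -0.5, 0.3]
opening: 0.999
```

```bash
python3 - <<'E'
from h import *
o=r.observe();print(o["time"],o["tool_pos"],o["qpos"],o["contact_force"])
for n in("side","wrist"):
    c=r.camera(n); np.save(f"f_{n}.npy",c,allow_pickle=True);cv2.imwrite(f"pics/f_{n}.png",c["frame"][:,:,::-1])
c=r.camera("side");cv2.imwrite("pics/f1.png",cv2.resize(c["frame"][100:260,130:330,::-1],None,fx=4,fy=3.7,interpolation=cv2.INTER_CUBIC))
E
```

```text
3.8 [0.54107391 0.19499664 0.04184044] [3.25168307e-01 6.28780911e-01 1.82953298e+00 1.16150836e-04
 6.90626985e-01 2.52301353e-01] [-0.02086631 -0.49378862  0.30229578]
```

View pics/f_wrist.png

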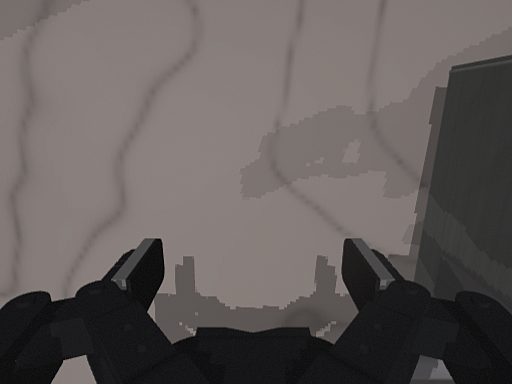

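View pics/f1.png

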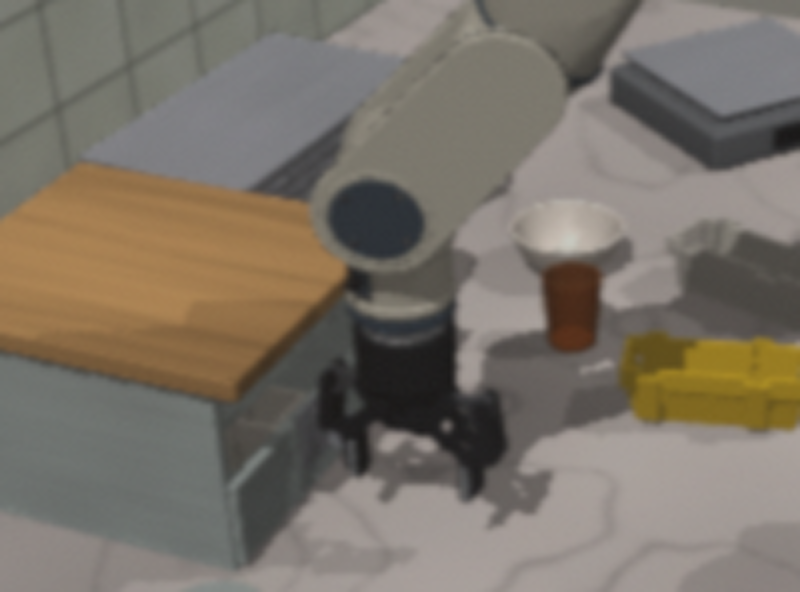

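>>> jog_arm --motion '[{"offset": [0.012, 0.0, 0.001], "yaw": 0}, {"offset": [0.012, 0.0, 0.001], "yaw": 0}, {"offset": [0.012, 0, 0], "yaw": 0}, {"offset": [0, 0, 0], "yaw": 0}]'

```text
time: 4.35
tool_pos: [0.5837, 0.195, 0.0484]
tool_rot: [-0.516, 0.481, -0.483, 0.518]
contact_force: [-0.0, -0.5, -0.2]
opening: 0.996
```

```bash
python3 - <<'E'
from h import *
o=r.observe();print(o["time"],o["tool_pos"],o["contact_force"])
c=r.camera("side");cv2.imwrite("pics/g1.png",cv2.resize(c["frame"][100:260,130:330,::-1],None,fx=4,fy=3.7,interpolation=cv2.INTER_CUBIC))
E
```

```text
4.35 [0.5836774  0.19503089 0.04841564] [-0.03823084 -0.4812524  -0.16656561]
```

View pics/g1.png

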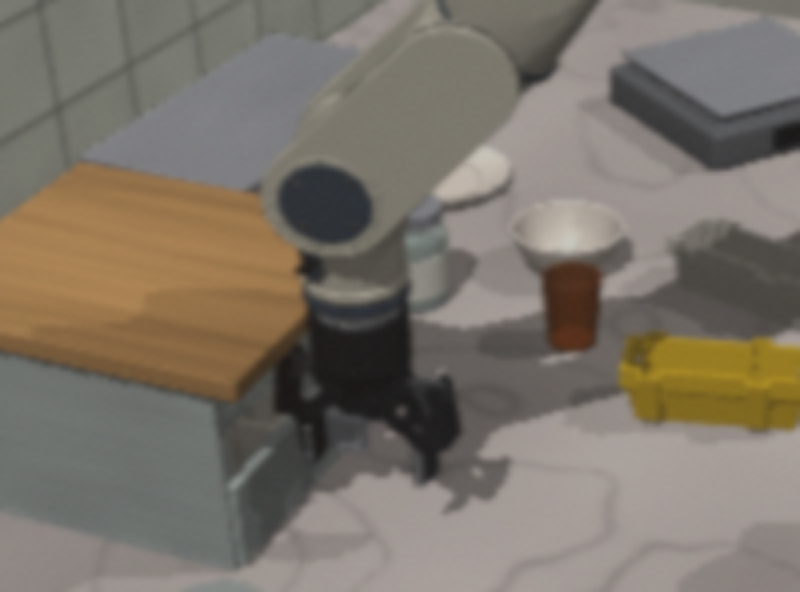

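>>> jog_arm --motion '[{"offset": [0, -0.004, 0], "yaw": 0}, {"offset": [0, -0.004, 0], "yaw": 0}, {"offset": [0, -0.003, 0], "yaw": 0}, {"offset": [0, -0.002, 0], "yaw": 0}, {"offset": [0, 0, 0], "yaw": 0}]'

```text
time: 4.9
tool_pos: [0.5802, 0.1818, 0.0472]
tool_rot: [0.517, -0.482, 0.482, -0.517]
contact_force: [-1.0, 1.7, -0.8]
opening: 1.0
```

>>> jog_arm --motion '[{"offset": [0, -0.002, 0], "yaw": 0}, {"offset": [0, 0, 0], "yaw": 0}]'

```text
time: 5.1
tool_pos: [0.5802, 0.1817, 0.0472]
tool_rot: [-0.517, 0.482, -0.481, 0.518]
contact_force: [-1.2, 10.7, -1.5]
opening: 0.999
```

>>> jog_arm --motion '[{"offset": [0, -0.002, 0], "yaw": 0}, {"offset": [-0.002, 0, 0], "yaw": 0}, {"offset": [-0.003, 0, 0], "yaw": 0}, {"offset": [-0.003, 0, 0], "yaw": 0}]'

```text
time: 5.5
tool_pos: [0.5737, 0.1811, 0.0472]
tool_rot: [-0.516, 0.481, -0.481, 0.52]
contact_force: [3.8, 17.5, -8.8]
opening: 0.999
```

>>> jog_arm --motion '[{"offset": [-0.004, -0.0003, 0], "yaw": 0}, {"offset": [-0.004, -0.0003, 0], "yaw": 0}, {"offset": [-0.004, -0.0003, 0], "yaw": 0}, {"offset": [-0.004, -0.0003, 0], "yaw": 0}]'

```text
time: 5.9
tool_pos: [0.5578, 0.18, 0.0472]
tool_rot: [-0.516, 0.481, -0.481, 0.52]
contact_force: [4.4, 20.4, -10.5]
opening: 1.002
```

```bash
python3 - <<'E'
from h import *
o=r.observe();print(o["time"],o["tool_pos"],o["contact_force"])
c=r.camera("side");cv2.imwrite("pics/i1.png",cv2.resize(c["frame"][100:260,130:330,::-1],None,fx=4,fy=3.7,interpolation=cv2.INTER_CUBIC))
E
```

```text
5.9 [0.55776061 0.18000412 0.04717472] [  4.39840312  20.35875248 -10.48203047]
```

View pics/i1.png

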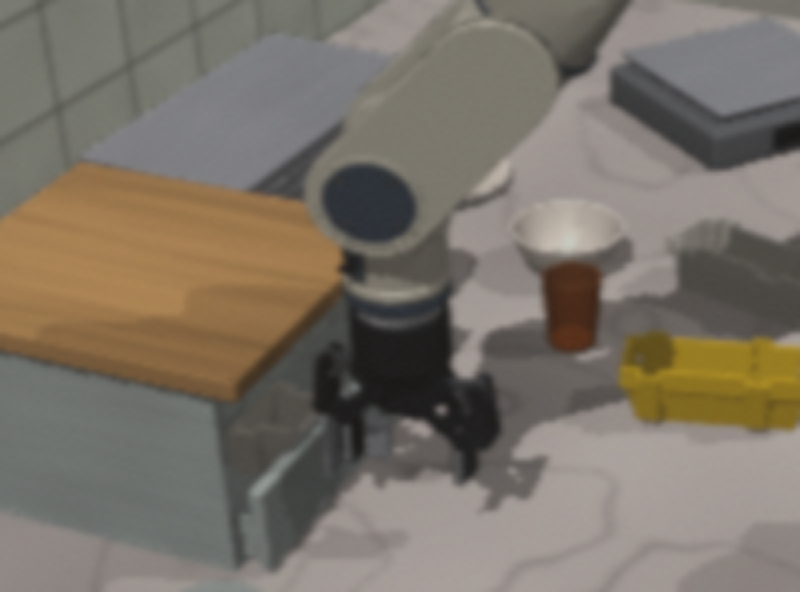

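The drawer is following by friction and is now about 20 mm out. I'll pull further, then take a proper grip on the tab clear of the slab.

>>> jog_arm --motion '[{"offset": [-0.006, -0.0004, 0], "yaw": 0}, {"offset": [-0.006, -0.0004, 0], "yaw": 0}, {"offset": [-0.006, -0.0004, 0], "yaw": 0}, {"offset": [-0.006, -0.0004, 0], "yaw": 0}, {"offset": [-0.006, -0.0004, 0], "yaw": 0}, {"offset": [-0.006, -0.0004, 0], "yaw": 0}, {"offset": [-0.006, -0.0004, 0], "yaw": 0}, {"offset": [0, 0, 0], "yaw": 0}]'

```text
time: 6.75
tool_pos: [0.5153, 0.1771, 0.0476]
tool_rot: [-0.516, 0.481, -0.481, 0.52]
contact_force: [-1.5, 21.2, -5.2]
opening: 1.002
```

>>> jog_arm --motion '[{"offset": [0, 0.012, 0], "yaw": 0}, {"offset": [0, 0.01, 0.01], "yaw": 0}, {"offset": [0, 0, 0.04], "yaw": 0}, {"offset": [-0.005, 0, 0.05], "yaw": 0.05}, {"offset": [-0.005, -0.002, 0.03], "yaw": 0.14}, {"offset": [-0.005, -0.003, 0.0], "yaw": 0.14}, {"offset": [0, -0.003, 0], "yaw": 0.14}, {"offset": [0, -0.003, 0], "yaw": 0.14}, {"offset": [0, -0.003, 0], "yaw": 0.14}, {"offset": [0, -0.003, 0], "yaw": 0.14}, {"offset": [0, -0.003, 0], "yaw": 0.14}, {"offset": [0, -0.003, 0], "yaw": 0.14}, {"offset": [0, -0.003, 0], "yaw": 0.14}, {"offset": [0, -0.003, 0], "yaw": 0.14}, {"offset": [0, 0, 0], "yaw": 0.14}, {"offset": [0, 0, 0], "yaw": 0}]'

```text
time: 8.35
tool_pos: [0.4997, 0.1667, 0.1778]
tool_rot: [0.706, 0.032, -0.032, -0.706]
contact_force: [0.2, 0.1, 0.1]
opening: 0.996
```

```bash
python3 - <<'E'
from h import *
o=r.observe();print(o["time"],o["tool_pos"],o["contact_force"])
c=r.camera("wrist");np.save("j_wrist.npy",c,allow_pickle=True);cv2.imwrite("pics/j.png",c["frame"][:,:,::-1])
E
```

```text
8.35 [0.49966339 0.16672952 0.17776154] [0.21012576 0.13924273 0.09047716]
```

View pics/j.png

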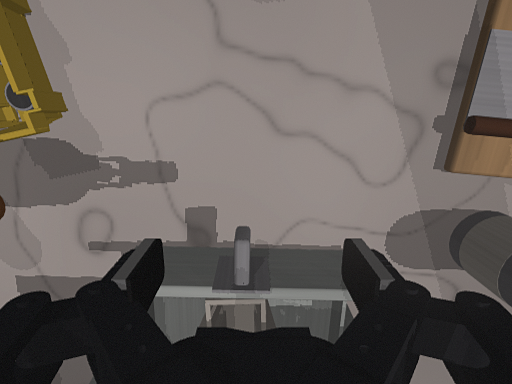

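```bash
python3 - <<'E'
from h import *
np.set_printoptions(precision=4,suppress=True)
c=np.load("j_wrist.npy",allow_pickle=True).item()
cv2.imwrite("pics/j1.png",cv2.resize(c["frame"][215:335,150:350,::-1],None,fx=4,fy=4,interpolation=cv2.INTER_CUBIC))
E
```

```text
(no output)
```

View pics/j1.png

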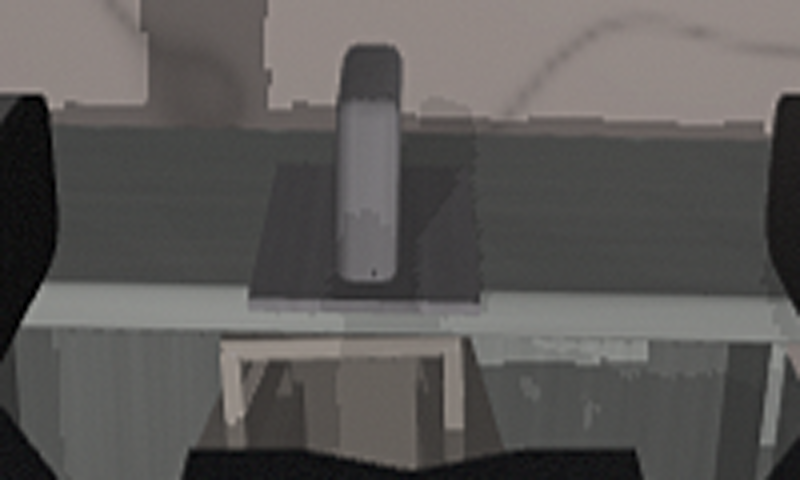

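```bash
python3 - <<'E'
from h import *
np.set_printoptions(precision=4,suppress=True)
c=np.load("j_wrist.npy",allow_pickle=True).item()
f=lambda x,y:(150+x/4,215+y/4)
for nm,p,z in(("tip",f(370,98),.089),("base",f(366,282),.089),("front",f(370,292),.088),("L",f(20,285),.088),("R",f(760,294),.088),("tubL",f(222,345),.073),("tubR",f(462,343),.073)): print(nm,ray(c,p,z))
E
```

```text
tip [0.5406 0.1637 0.089 ]
base [0.5847 0.1665 0.089 ]
front [0.5878 0.1676 0.088 ]
L [0.5932 0.0904 0.088 ]
R [0.5804 0.2537 0.088 ]
tubL [0.6158 0.1339 0.073 ]
tubR [0.6099 0.191  0.073 ]
```

>>> jog_arm --motion '[{"offset": [0.0145, -0.0005, -0.015], "yaw": -0.005}, {"offset": [0.0145, -0.0005, -0.03], "yaw": -0.005}, {"offset": [0.0145, -0.0005, -0.04], "yaw": -0.005}, {"offset": [0.0145, -0.0005, -0.04], "yaw": -0.005}, {"offset": [0, 0, 0], "yaw": 0}]'

```text
time: 8.9
tool_pos: [0.5554, 0.1638, 0.0468]
tool_rot: [0.707, 0.02, -0.026, -0.706]
contact_force: [-1.4, -0.5, 0.0]
opening: 1.0
```

>>> jog_arm --motion '[{"offset": [0, 0, 0], "yaw": 0}, {"offset": [0, 0, 0], "yaw": 0}, {"offset": [0, 0, 0], "yaw": 0}, {"offset": [0, 0, 0], "yaw": 0}, {"offset": [0, 0, 0], "yaw": 0}, {"offset": [0, 0, 0], "yaw": 0}]' --hand 0 --force 40

```text
time: 9.5
tool_pos: [0.5583, 0.1625, 0.0539]
tool_rot: [0.708, 0.025, -0.024, -0.706]
contact_force: [-0.8, -16.8, 12.3]
opening: 0.154
```

>>> jog_arm --motion '[{"offset": [0, -0.002, 0.001], "yaw": 0}, {"offset": [-0.005, -0.0004, 0.001], "yaw": 0}, {"offset": [-0.008, -0.0006, 0], "yaw": 0}, {"offset": [-0.008, -0.0006, 0], "yaw": 0}, {"offset": [-0.008, -0.0006, 0], "yaw": 0}, {"offset": [-0.008, -0.0006, 0], "yaw": 0}, {"offset": [-0.008, -0.0006, 0], "yaw": 0}, {"offset": [-0.008, -0.0006, 0], "yaw": 0}, {"offset": [-0.008, -0.0006, 0], "yaw": 0}, {"offset": [-0.008, -0.0006, 0], "yaw": 0}, {"offset": [-0.008, -0.0006, 0], "yaw": 0}, {"offset": [-0.008, -0.0006, 0], "yaw": 0}, {"offset": [-0.008, -0.0006, 0], "yaw": 0}, {"offset": [-0.006, -0.0004, 0], "yaw": 0}, {"offset": [-0.003, -0.0002, 0], "yaw": 0}, {"offset": [0, 0, 0], "yaw": 0}]'

```text
time: 11.1
tool_pos: [0.4552, 0.1554, 0.054]
tool_rot: [-0.707, -0.025, 0.025, 0.707]
contact_force: [0.2, 3.0, -10.9]
opening: 0.16
```

>>> jog_arm --motion '[{"offset": [-0.004, -0.0003, -0.001], "yaw": 0}, {"offset": [-0.004, -0.0003, 0], "yaw": 0}, {"offset": [-0.003, -0.0002, 0], "yaw": 0}, {"offset": [-0.003, -0.0002, 0], "yaw": 0}]'

```text
time: 11.5
tool_pos: [0.4432, 0.1546, 0.0539]
tool_rot: [-0.706, -0.026, 0.024, 0.707]
contact_force: [5.7, -0.3, -1.6]
opening: 0.155
```

>>> jog_arm --motion '[{"offset": [-0.002, -0.0001, 0], "yaw": 0}, {"offset": [-0.002, -0.0001, 0], "yaw": 0}]'

```text
time: 11.7
tool_pos: [0.4399, 0.1545, 0.0539]
tool_rot: [-0.706, -0.027, 0.023, 0.707]
contact_force: [12.1, -2.8, -9.0]
opening: 0.157
```

>>> jog_arm --motion '[{"offset": [-0.002, -0.0001, 0], "yaw": 0}, {"offset": [0, 0, 0], "yaw": 0}]'

```text
time: 11.9
tool_pos: [0.4399, 0.1545, 0.054]
tool_rot: [-0.706, -0.028, 0.022, 0.707]
contact_force: [14.5, -3.5, -10.5]
opening: 0.159
```

>>> jog_arm --motion '[{"offset": [-0.002, 0, 0], "yaw": 0}, {"offset": [0, 0, 0], "yaw": 0}]'

```text
time: 12.1
tool_pos: [0.4399, 0.1546, 0.054]
tool_rot: [-0.706, -0.029, 0.021, 0.707]
contact_force: [22.0, -5.7, -16.9]
opening: 0.16
```

The stop is reached: the position holds at 0.4399 while the force climbs from 12 to 22 N. I'll release the tab, rise and look at the tub.

>>> jog_arm --motion '[{"offset": [0.002, 0, 0], "yaw": 0}, {"offset": [0, 0, 0], "yaw": 0}, {"offset": [0, 0, 0], "yaw": 0}, {"offset": [0, 0, 0], "yaw": 0}, {"offset": [0, 0, 0], "yaw": 0}, {"offset": [0, 0, 0.02], "yaw": 0}, {"offset": [0, 0, 0.04], "yaw": 0}, {"offset": [0, 0, 0.05], "yaw": 0}, {"offset": [0.01, 0, 0.05], "yaw": 0}, {"offset": [0.02, 0, 0.04], "yaw": 0}, {"offset": [0.02, 0, 0.02], "yaw": 0}, {"offset": [0, 0, 0.0], "yaw": 0}, {"offset": [0, 0, 0.0], "yaw": 0}]' --hand 1

```text
time: 13.4
tool_pos: [0.4846, 0.1537, 0.2715]
tool_rot: [0.707, 0.024, -0.025, -0.707]
contact_force: [-0.7, 0.1, -1.1]
opening: 0.997
```

```bash
python3 - <<'E'
from h import *
o=r.observe();print(o["time"],o["tool_pos"],o["contact_force"],o["opening"])
for n in ("wrist","scene"):
    c=r.camera(n);np.save(f"k_{n}.npy",c,allow_pickle=True);cv2.imwrite(f"pics/k_{n}.png",c["frame"][:,:,::-1])
E
```

```text
13.4 [0.48460324 0.15373183 0.2715383 ] [-0.74189447  0.12586342 -1.09041635] 0.9967747767189374
```

View pics/k_wrist.png

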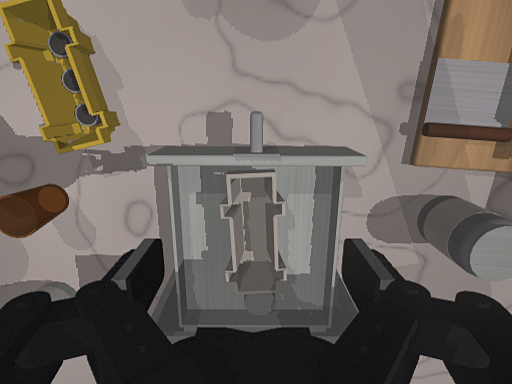

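View pics/k_scene.png

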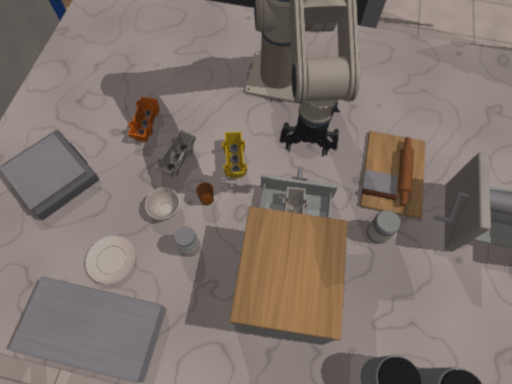

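```bash
python3 - <<'E'
from h import *
c=np.load("k_wrist.npy",allow_pickle=True).item()
cv2.imwrite("pics/k1.png",cv2.resize(c["frame"][155:335,190:320,::-1],None,fx=4,fy=3.3,interpolation=cv2.INTER_CUBIC))
c=np.load("k_scene.npy",allow_pickle=True).item()
cv2.imwrite("pics/k2.png",cv2.resize(c["frame"][125:185,145:205,::-1],None,fx=10,fy=10,interpolation=cv2.INTER_CUBIC))
E
```

```text
(no output)
```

View pics/k1.png

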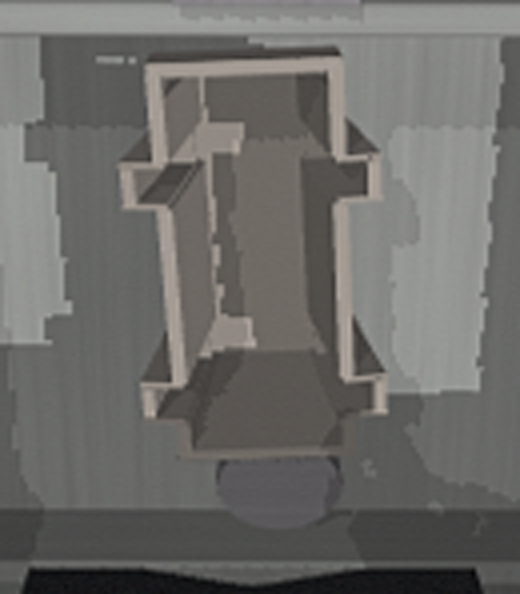

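View pics/k2.png

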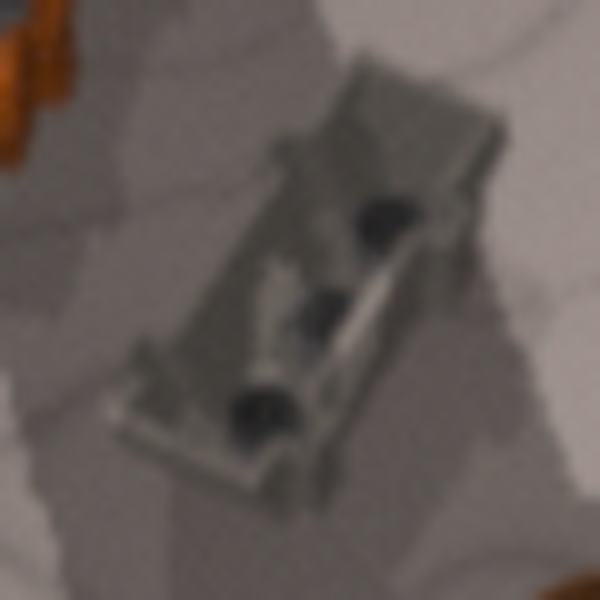

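```bash
python3 - <<'E'
from h import *
np.set_printoptions(precision=4,suppress=True)
c=np.load("k_wrist.npy",allow_pickle=True).item()
f=lambda x,y:(190+x/4,155+y/3.3)
for nm,p in(("nearL",f(146,65)),("nearR",f(342,53)),("farL",f(183,459)),("farR",f(352,452)),("bandL1",f(161,212)),("bandL2",f(172,380)),("bandR1",f(350,205)),("bandR2",f(353,372)),("rib",f(120,185)),("ribR",f(382,175)),("rib2",f(142,400)),("rib2R",f(387,395))): print(nm,ray(c,p,.073)[:2])
print("front",ray(c,(256,156.5),.088)[:2],"tab tip",ray(c,(256.5,113),.089)[:2])
s=np.load("k_scene.npy",allow_pickle=True).item()
g=lambda x,y:(145+x/10-.5,125+y/10-.5)
E1=ray(s,g(188,455),.06);E2=ray(s,g(432,88),.06);print("full ends",E1,E2,np.linalg.norm(E1-E2),(E1+E2)/2,np.arctan2(*(E1-E2)[1::-1]))
E
```

```text
nearL [0.4965 0.1258]
nearR [0.4882 0.1822]
farL [0.6556 0.1455]
farR [0.6485 0.2003]
bandL1 [0.5515 0.133 ]
bandL2 [0.6207 0.14  ]
bandR1 [0.5447 0.1899]
bandR2 [0.6131 0.1973]
rib [0.5419 0.1201]
ribR [0.5324 0.1984]
rib2 [0.6301 0.1309]
rib2R [0.6223 0.2091]
front [0.4703 0.1581] tab tip [0.4243 0.1552]
full ends [ 0.5223 -0.2806  0.06  ] [ 0.3684 -0.2439  0.06  ] 0.15821062066813704 [ 0.4454 -0.2623  0.06  ] -0.23404874719345078
```

The empty tub's centre is at (0.572, 0.163) with yaw about 0.115. Its length reads 161 mm and the width over the ribs 79 mm, both as expected. The rib pair nearer an end is at the inner end, so its +x points into the cabinet. I'll move above it and descend.

>>> jog_arm --motion '[{"offset": [0.022, 0.0024, -0.01], "yaw": 0.011}, {"offset": [0.022, 0.0024, -0.03], "yaw": 0.011}, {"offset": [0.022, 0.0024, -0.04], "yaw": 0.011}, {"offset": [0.0214, 0.0023, -0.04], "yaw": 0.012}, {"offset": [0, 0, -0.02], "yaw": 0}, {"offset": [0, 0, 0], "yaw": 0}, {"offset": [0, 0, 0], "yaw": 0}]'

```text
time: 14.2
tool_pos: [0.5713, 0.1632, 0.1311]
tool_rot: [0.706, 0.04, -0.042, -0.706]
contact_force: [-0.2, -1.0, 0.3]
opening: 0.999
```

```bash
python3 - <<'E'
from h import *
from scipy.spatial.transform import Rotation as Ro
o=r.observe();m=Ro.from_quat(o["tool_rot"]).as_matrix();print(o["time"],o["tool_pos"],"psi",np.arctan2(m[1,0],m[0,0]),o["contact_force"])
c=r.camera("wrist");cv2.imwrite("pics/l.png",c["frame"][:,:,::-1])
E
```

```text
14.2 [0.57134166 0.16324588 0.13112239] psi 0.11542940446325502 [-0.23453356 -0.97411071  0.32862299]
```

View pics/l.png

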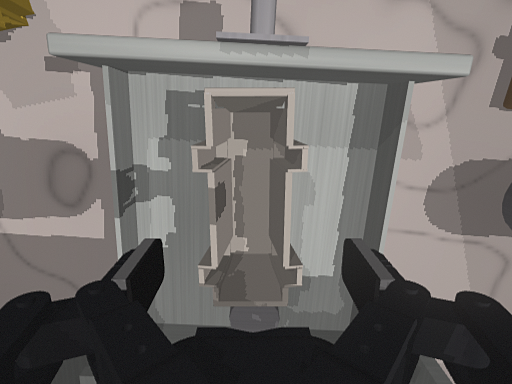

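>>> jog_arm --motion '[{"offset": [0, 0, -0.025], "yaw": 0}, {"offset": [0, 0, -0.03], "yaw": 0}, {"offset": [0, 0, -0.025], "yaw": 0}, {"offset": [0, 0, -0.014], "yaw": 0}, {"offset": [0, 0, 0], "yaw": 0}, {"offset": [0, 0, 0], "yaw": 0}]'

```text
time: 14.85
tool_pos: [0.5735, 0.1637, 0.0394]
tool_rot: [-0.706, -0.041, 0.04, 0.706]
contact_force: [1.0, -0.0, -0.0]
opening: 1.002
```

>>> jog_arm --motion '[{"offset": [0, 0, 0], "yaw": 0}, {"offset": [0, 0, 0], "yaw": 0}, {"offset": [0, 0, 0], "yaw": 0}, {"offset": [0, 0, 0], "yaw": 0}, {"offset": [0, 0, 0], "yaw": 0}]' --hand 0.4 --force 30

```text
time: 15.35
tool_pos: [0.5737, 0.1636, 0.0396]
tool_rot: [-0.706, -0.042, 0.04, 0.706]
contact_force: [-0.7, -0.1, 6.6]
opening: 0.677
```

>>> jog_arm --motion '[{"offset": [0, 0, 0.006], "yaw": 0}, {"offset": [0, 0, 0.015], "yaw": 0}, {"offset": [0, 0, 0.02], "yaw": 0}, {"offset": [0, 0, 0.02], "yaw": 0}, {"offset": [0, 0, 0.02], "yaw": 0}, {"offset": [0, 0, 0.008], "yaw": 0}, {"offset": [0, 0, 0], "yaw": 0}]'

```text
time: 16.05
tool_pos: [0.5737, 0.1637, 0.1289]
tool_rot: [-0.706, -0.042, 0.04, 0.706]
contact_force: [-0.2, -0.2, -2.3]
opening: 0.676
```

```bash
python3 - <<'E'
from h import *
o=r.observe();print(o["time"],o["tool_pos"],o["contact_force"],o["opening"])
c=r.camera("side");cv2.imwrite("pics/m1.png",cv2.resize(c["frame"][100:260,130:330,::-1],None,fx=4,fy=3.7,interpolation=cv2.INTER_CUBIC))
E
```

```text
16.05 [0.57368402 0.16368066 0.1289037 ] [-0.21631538 -0.22467125 -2.33161316] 0.6756875252579756
```

View pics/m1.png

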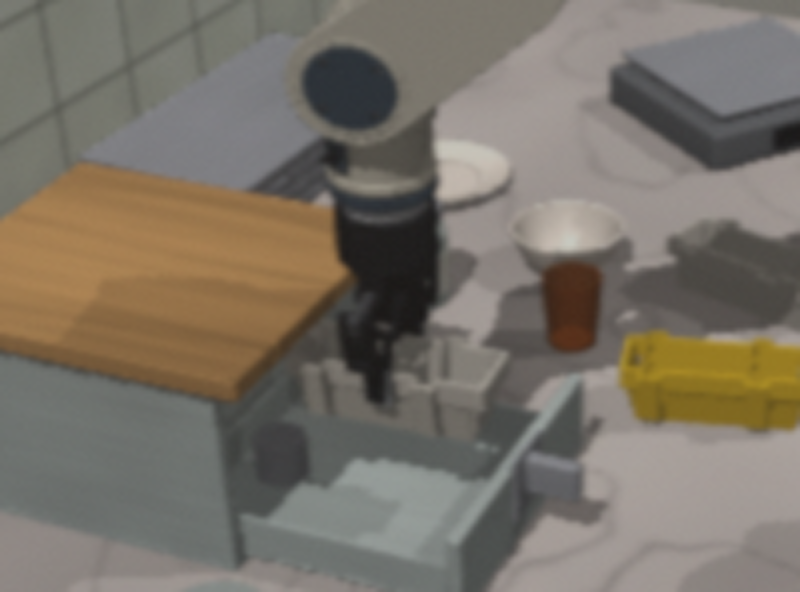

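Held at 57.5 mm opening, with a load of about 2.3 N, which matches 0.22 kg. Now I'll draw it out, raise it, and go to where the wrist camera sees the full tub beside the held one.

>>> jog_arm --motion '[{"offset": [-0.015, -0.001, 0], "yaw": 0}, {"offset": [-0.025, -0.002, 0], "yaw": 0}, {"offset": [-0.025, -0.002, 0], "yaw": 0}, {"offset": [-0.015, -0.001, 0.02], "yaw": 0}, {"offset": [0, 0, 0.03], "yaw": 0}, {"offset": [0, 0, 0.03], "yaw": 0}, {"offset": [0, -0.02, 0.03], "yaw": 0}, {"offset": [0, -0.035, 0.011], "yaw": 0}, {"offset": [0, -0.04, 0], "yaw": 0}, {"offset": [0, -0.04, 0], "yaw": 0}, {"offset": [0, -0.04, 0], "yaw": 0}, {"offset": [0, -0.035, 0], "yaw": 0}, {"offset": [0, -0.01, 0], "yaw": 0}, {"offset": [0, 0, 0], "yaw": 0}, {"offset": [0, 0, 0], "yaw": 0}, {"offset": [0, 0, 0], "yaw": 0}]'

```text
time: 17.7
tool_pos: [0.4926, -0.0614, 0.2477]
tool_rot: [-0.706, -0.041, 0.041, 0.706]
contact_force: [0.9, 0.2, -2.0]
opening: 0.674
```

```bash
python3 - <<'E'
from h import *
o=r.observe();print(o["time"],o["tool_pos"],o["contact_force"],o["opening"])
c=r.camera("wrist");np.save("n_wrist.npy",c,allow_pickle=True);cv2.imwrite("pics/n.png",c["frame"][:,:,::-1])
E
```

```text
17.7 [ 0.49260806 -0.06142569  0.24772879] [ 0.86486504  0.17005921 -2.02541699] 0.6742205569883671
```

View pics/n.png

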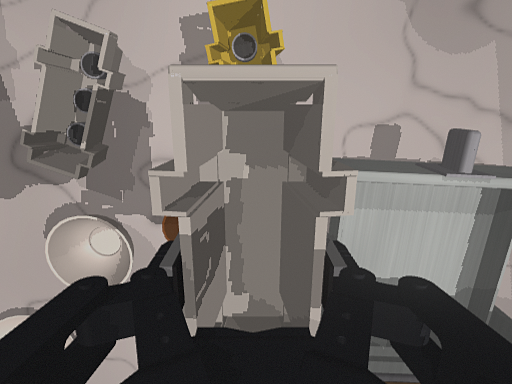

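```bash
python3 - <<'E'
from h import *
c=np.load("n_wrist.npy",allow_pickle=True).item()
cv2.imwrite("pics/n1.png",cv2.resize(c["frame"][0:190,10:140,::-1],None,fx=4.6,fy=3.15,interpolation=cv2.INTER_CUBIC))
E
```

```text
(no output)
```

View pics/n1.png

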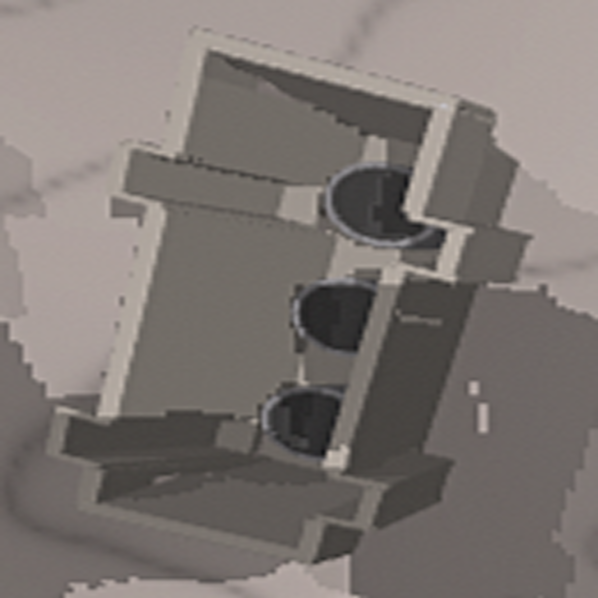

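```bash
python3 - <<'E'
from h import *
np.set_printoptions(precision=4,suppress=True)
c=np.load("n_wrist.npy",allow_pickle=True).item()
f=lambda x,y:(10+x/4.6-.4,y/3.15-.35)
d={k:ray(c,f(*v),.06)[:2] for k,v in dict(nL=(197,28),nR=(460,97),fL=(90,507),fR=(305,562),u1L=(122,145),u2L=(115,193),u1R=(472,228),u2R=(453,280),l1L=(58,408),l2L=(48,456),l1R=(387,485),l2R=(365,530),bL1=(152,205),bL2=(103,412),bR1=(402,270),bR2=(350,465)).items()}
for k in d:print(k,d[k])
n=(d['nL']+d['nR'])/2;fa=(d['fL']+d['fR'])/2;u=(d['u1L']+d['u1R']+d['u2L']+d['u2R'])/4;l=(d['l1L']+d['l1R']+d['l2L']+d['l2R'])/4
print("ends",n,fa,np.linalg.norm(fa-n),(n+fa)/2,np.arctan2(*(fa-n)[::-1]))
v=(l-u)/np.linalg.norm(l-u);print("ribs",np.linalg.norm(l-u),np.arctan2(*v[::-1]),u+v*.035,l-v*.055)
print("widths rib",np.linalg.norm(d['u1L']-d['u1R']),np.linalg.norm(d['l1L']-d['l1R']))
for a,b in(("nL","nR"),("fL","fR"),("u1L","u1R"),("l1L","l1R")):
    w=d[b]-d[a];print(a,np.linalg.norm(w),np.arctan2(-w[0],w[1]))
for a,b in(("bL1","bL2"),("bR1","bR2")):
    w=d[b]-d[a];print(a,np.arctan2(w[1],w[0]))
# held tub
o=r.observe();z=o["tool_pos"][2]+.0336
h={k:ray(c,p,z)[:2] for k,p in dict(nL=(170,66),nR=(337,66),r1L=(150,173),r2L=(152,215),r1R=(356,171),r2R=(355,213)).items()}
print(h,(h['nL']+h['nR'])/2,o["tool_pos"])
E
```

```text
nL [ 0.3579 -0.272 ]
nR [ 0.3709 -0.2169]
fL [ 0.5131 -0.3072]
fR [ 0.5272 -0.2565]
u1L [ 0.3935 -0.2904]
u2L [ 0.4081 -0.2931]
u1R [ 0.4095 -0.2147]
u2R [ 0.4262 -0.2191]
l1L [ 0.479  -0.3118]
l2L [ 0.496  -0.3157]
l1R [ 0.4968 -0.2358]
l2R [ 0.5136 -0.2415]
bL1 [ 0.4108 -0.2852]
bL2 [ 0.4792 -0.3014]
bR1 [ 0.4244 -0.2305]
bR2 [ 0.4907 -0.2444]
ends [ 0.3644 -0.2445] [ 0.5201 -0.2819] 0.16015571461867958 [ 0.4423 -0.2632] -0.23577960144924878
ribs 0.0897809144147957 -0.24598193272676974 [ 0.4432 -0.2629] [ 0.443  -0.2628]
widths rib 0.07735374836314655 0.07804408790117906
nL 0.05659753039030968 -0.23023379320449158
fL 0.052648824831448206 -0.27103634683355415
u1L 0.07735374836314655 -0.20837023068953303
l1L 0.07804408790117906 -0.22936443484858265
bL1 -0.23291985489590836
bR1 -0.20543589268081727
{'nL': array([ 0.415 , -0.0968]), 'nR': array([ 0.4084, -0.041 ]), 'r1L': array([ 0.4529, -0.1026]), 'r2L': array([ 0.4694, -0.1014]), 'r1R': array([ 0.4432, -0.027 ]), 'r2R': array([ 0.4594, -0.0239])} [ 0.4117 -0.0689] [ 0.4927 -0.0614  0.2479]
```

Full tub: centre (0.443, -0.263), yaw -0.235. The size and rib spacing check out, and the scene view agrees within 3 mm. I'll turn by -3.495 rad while staying offset to the side, then check again from the opposite camera heading.

>>> jog_arm --motion '[{"offset": [-0.004, 0, 0], "yaw": -0.1456}, {"offset": [-0.004, 0, 0], "yaw": -0.1456}, {"offset": [-0.004, 0, 0], "yaw": -0.1456}, {"offset": [-0.004, 0, 0], "yaw": -0.1456}, {"offset": [-0.004, 0, 0], "yaw": -0.1456}, {"offset": [-0.004, 0, 0], "yaw": -0.1456}, {"offset": [-0.004, 0, 0], "yaw": -0.1456}, {"offset": [-0.004, 0, 0], "yaw": -0.1456}, {"offset": [-0.004, 0, 0], "yaw": -0.1456}, {"offset": [-0.004, 0, 0], "yaw": -0.1456}, {"offset": [-0.004, 0, 0], "yaw": -0.1456}, {"offset": [-0.004, 0, 0], "yaw": -0.1456}, {"offset": [-0.004, 0, 0], "yaw": -0.1456}, {"offset": [-0.004, 0, 0], "yaw": -0.1456}, {"offset": [-0.004, 0, 0], "yaw": -0.1456}, {"offset": [-0.004, 0, 0], "yaw": -0.1456}, {"offset": [-0.004, 0, 0], "yaw": -0.1456}, {"offset": [-0.004, 0, 0], "yaw": -0.1456}, {"offset": [-0.004, 0, 0], "yaw": -0.1456}, {"offset": [-0.004, 0, 0], "yaw": -0.1456}]'

```text
time: 19.75
tool_pos: [0.4127, -0.0616, 0.2482]
tool_rot: [-0.12, 0.697, -0.697, 0.12]
contact_force: [0.4, 0.4, -2.2]
opening: 0.674
```

>>> jog_arm --motion '[{"offset": [-0.004, 0, 0], "yaw": -0.1456}, {"offset": [-0.004, 0, 0], "yaw": -0.1456}, {"offset": [0, 0, 0], "yaw": -0.1456}, {"offset": [0, 0, 0], "yaw": -0.1456}, {"offset": [0, 0, 0], "yaw": 0}, {"offset": [0, 0, 0], "yaw": 0}]'

```text
time: 20.35
tool_pos: [0.4049, -0.062, 0.2482]
tool_rot: [0.082, 0.702, -0.702, -0.082]
contact_force: [-0.2, 0.6, -1.6]
opening: 0.675
```

```bash
python3 - <<'E'
from h import *
from scipy.spatial.transform import Rotation as Ro
o=r.observe();m=Ro.from_quat(o["tool_rot"]).as_matrix();print(o["time"],o["tool_pos"],"psi",np.arctan2(m[1,0],m[0,0]),o["contact_force"],o["opening"],o["qpos"])
c=r.camera("wrist");np.save("p_wrist.npy",c,allow_pickle=True);cv2.imwrite("pics/p.png",c["frame"][:,:,::-1])
E
```

```text
20.35 [ 0.40486139 -0.06202122  0.24815192] psi 2.9090043507394476 [-0.20285823  0.61005311 -1.61251919] 0.6752151085494915 [-1.81112656e-01  7.30947433e-02  2.06206523e+00  7.28107464e-05
  1.00631686e+00  1.62223302e+00]
```

View pics/p.png

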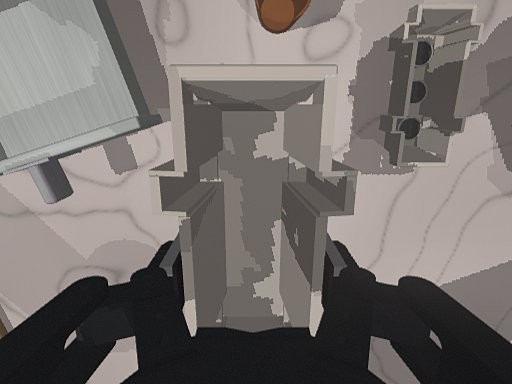

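```bash
python3 - <<'E'
from h import *
c=np.load("p_wrist.npy",allow_pickle=True).item()
cv2.imwrite("pics/p1.png",cv2.resize(c["frame"][0:180,370:500,::-1],None,fx=4.6,fy=3.3,interpolation=cv2.INTER_CUBIC))
E
```

```text
(no output)
```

View pics/p1.png

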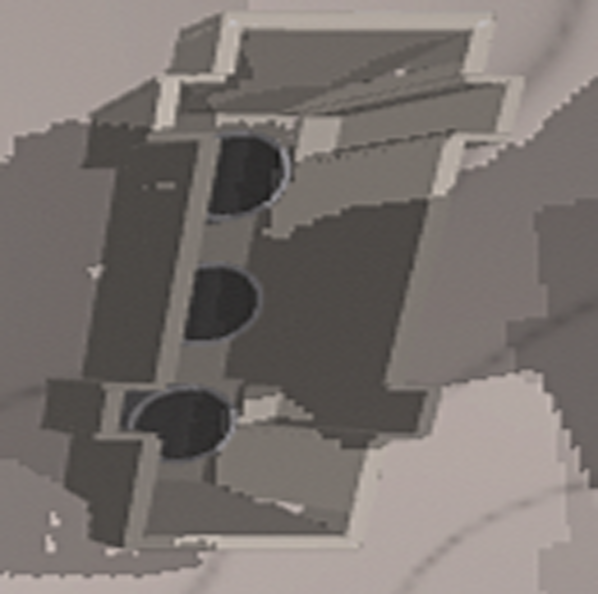

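```bash
python3 - <<'E'
from h import *
np.set_printoptions(precision=4,suppress=True)
c=np.load("p_wrist.npy",allow_pickle=True).item()
f=lambda x,y:(370+x/4.6-.4,y/3.3-.35)
d={k:ray(c,f(*v),.06)[:2] for k,v in dict(fL=(226,12),fR=(495,11),nL=(123,548),nR=(358,545),l1L=(157,78),l2L=(152,130),l1R=(524,78),l2R=(508,135),u1L=(106,385),u2L=(96,437),u1R=(440,388),u2R=(430,435)).items()}
n=(d['nL']+d['nR'])/2;fa=(d['fL']+d['fR'])/2;u=(d['u1L']+d['u1R']+d['u2L']+d['u2R'])/4;l=(d['l1L']+d['l1R']+d['l2L']+d['l2R'])/4
print("ends",n,fa,np.linalg.norm(fa-n),(n+fa)/2,np.arctan2(*(fa-n)[::-1]))
v=(l-u)/np.linalg.norm(l-u);print("ribs",np.linalg.norm(l-u),np.arctan2(*v[::-1]),u+v*.035,l-v*.055)
for a,b in(("nL","nR"),("fL","fR"),("u1L","u1R"),("l1L","l1R")):
    w=d[b]-d[a];print(a,np.linalg.norm(w),np.arctan2(w[0],-w[1]))
z=.2482+.0336
h={k:ray(c,p,z)[:2] for k,p in dict(nL=(170,66),nR=(337,66),r1L=(150,173),r2L=(152,215),r1R=(356,171),r2R=(355,213)).items()}
e=(h['nL']+h['nR'])/2;q=(h['r1L']+h['r2L']+h['r1R']+h['r2R'])/4;w=h['nR']-h['nL'];yw=np.arctan2(-w[0],w[1]);a=np.array([np.cos(yw),np.sin(yw)])
print("held",e+.081*a,q+.035*a,yw)
E
```

```text
ends [ 0.3658 -0.2453] [ 0.5214 -0.2828] 0.16005071614070746 [ 0.4436 -0.264 ] -0.23659312731198634
ribs 0.09027112787447526 -0.23389180888511382 [ 0.4435 -0.2633] [ 0.4438 -0.2633]
nL 0.05690997714414126 -0.21334259134421346
fL 0.056792351062081914 -0.22677478518755387
u1L 0.07779044924363641 -0.2435801668149675
l1L 0.0788157846259232 -0.23137044961464157
held [ 0.4059 -0.0608] [ 0.4071 -0.061 ] 2.910196042822179
```

>>> jog_arm --motion '[{"offset": [0.006, -0.03, 0], "yaw": 0}, {"offset": [0.006, -0.034, 0], "yaw": 0}, {"offset": [0.007, -0.037, 0], "yaw": 0}, {"offset": [0.007, -0.037, 0], "yaw": 0}, {"offset": [0.006, -0.034, 0], "yaw": -0.003}, {"offset": [0.0053, -0.0293, 0], "yaw": 0}, {"offset": [0, 0, -0.02], "yaw": 0}, {"offset": [0, 0, -0.03], "yaw": 0}, {"offset": [0, 0, -0.03], "yaw": 0}, {"offset": [0, 0, -0.03], "yaw": 0}, {"offset": [0, 0, -0.02], "yaw": 0}, {"offset": [0, 0, -0.013], "yaw": 0}, {"offset": [0, 0, 0], "yaw": 0}, {"offset": [0, 0, 0], "yaw": 0}, {"offset": [0, 0, 0], "yaw": 0}]'

```text
time: 21.9
tool_pos: [0.443, -0.2643, 0.1062]
tool_rot: [-0.085, -0.702, 0.702, 0.084]
contact_force: [0.1, -0.5, -2.0]
opening: 0.677
```

```bash
python3 - <<'E'
from h import *
from scipy.spatial.transform import Rotation as Ro
o=r.observe();m=Ro.from_quat(o["tool_rot"]).as_matrix();print(o["time"],o["tool_pos"],"psi",np.arctan2(m[1,0],m[0,0]),m[2,1],o["contact_force"],o["opening"])
for n in("wrist","side"):
    c=r.camera(n);np.save(f"q_{n}.npy",c,allow_pickle=True)
    a=c["frame"][:,:,::-1]
    cv2.imwrite(f"pics/q_{n}.png",a if n=="wrist" else cv2.resize(a[100:240,250:420],None,fx=4.5,fy=4.2,interpolation=cv2.INTER_CUBIC))
E
```

```text
21.9 [ 0.44296473 -0.26434847  0.10623332] psi 2.9015945818839226 -0.9999977111231608 [ 0.14318107 -0.52248834 -2.00479748] 0.6768740694672812
```

View pics/q_wrist.png

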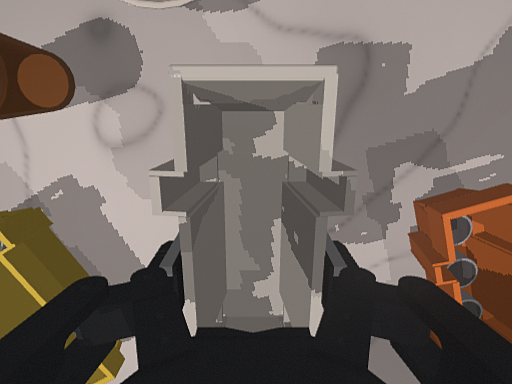

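View pics/q_side.png

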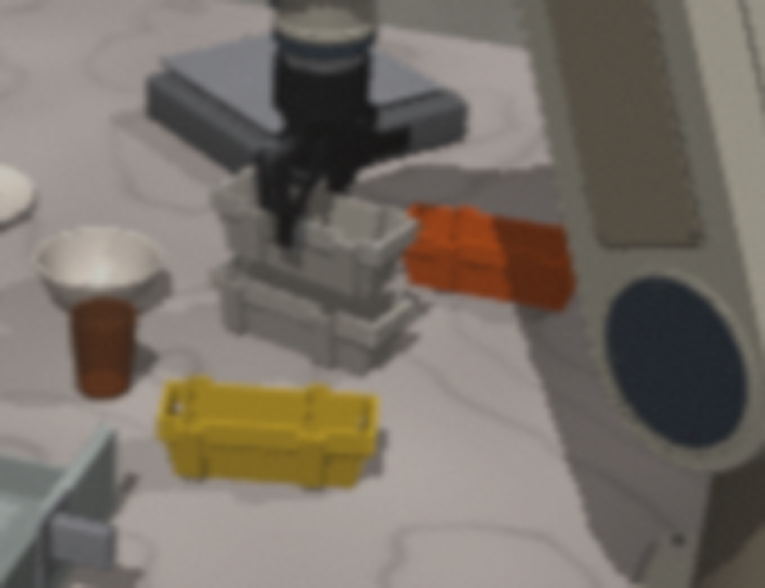

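>>> jog_arm --motion '[{"offset": [0, 0.0005, -0.005], "yaw": 0.003}, {"offset": [0, 0, -0.005], "yaw": 0}, {"offset": [0, 0, -0.004], "yaw": 0}, {"offset": [0, 0, -0.002], "yaw": 0}, {"offset": [0, 0, -0.002], "yaw": 0}, {"offset": [0, 0, -0.002], "yaw": 0}, {"offset": [0, 0, 0], "yaw": 0}]'

```text
time: 22.7
tool_pos: [0.442, -0.2633, 0.0848]
tool_rot: [0.084, 0.702, -0.702, -0.084]
contact_force: [0.3, 0.7, -1.7]
opening: 0.676
```

>>> jog_arm --motion '[{"offset": [0, 0, -0.002], "yaw": 0}, {"offset": [0, 0, -0.002], "yaw": 0}, {"offset": [0, 0, 0], "yaw": 0}]'

```text
time: 23.0
tool_pos: [0.442, -0.2633, 0.0809]
tool_rot: [0.084, 0.702, -0.702, -0.084]
contact_force: [0.5, -0.7, -2.2]
opening: 0.677
```

>>> jog_arm --motion '[{"offset": [0, 0, -0.001], "yaw": 0}, {"offset": [0, 0, -0.001], "yaw": 0}, {"offset": [0, 0, 0], "yaw": 0}]'

```text
time: 23.3
tool_pos: [0.4421, -0.2634, 0.079]
tool_rot: [0.084, 0.702, -0.702, -0.084]
contact_force: [-0.1, -0.8, -2.7]
opening: 0.666
```

>>> jog_arm --motion '[{"offset": [0, 0, -0.001], "yaw": 0}, {"offset": [0, 0, 0], "yaw": 0}]'

```text
time: 23.5
tool_pos: [0.4422, -0.2634, 0.0786]
tool_rot: [-0.084, -0.702, 0.702, 0.084]
contact_force: [-1.7, 0.4, 5.1]
opening: 0.674
```

>>> jog_arm --motion '[{"offset": [0, 0, 0], "yaw": 0}, {"offset": [0, 0, 0], "yaw": 0}, {"offset": [0, 0, 0], "yaw": 0}, {"offset": [0, 0, 0], "yaw": 0}]' --hand 1 --force 20

```text
time: 23.9
tool_pos: [0.4422, -0.2634, 0.0781]
tool_rot: [-0.084, -0.702, 0.702, 0.084]
contact_force: [0.4, 0.1, -0.3]
opening: 1.002
```

>>> jog_arm --motion '[{"offset": [0, 0, 0.004], "yaw": 0}, {"offset": [0, 0, 0.01], "yaw": 0}, {"offset": [0, 0, 0.02], "yaw": 0}, {"offset": [0, 0, 0.04], "yaw": 0}, {"offset": [0, 0, 0.04], "yaw": 0}, {"offset": [0, 0, 0.04], "yaw": 0}, {"offset": [-0.03, 0, 0.03], "yaw": 0}, {"offset": [-0.03, 0, 0.02], "yaw": 0}, {"offset": [0, 0, 0], "yaw": 0}, {"offset": [0, 0, 0], "yaw": 0}]'

```text
time: 24.9
tool_pos: [0.3821, -0.2636, 0.2833]
tool_rot: [-0.085, -0.702, 0.703, 0.083]
contact_force: [-0.2, 0.1, -0.1]
opening: 1.004
```

```bash
python3 - <<'E'
from h import *
o=r.observe();print(o["time"],o["tool_pos"],o["contact_force"],o["opening"])
for n in("wrist","side","scene"):
    c=r.camera(n);np.save(f"s_{n}.npy",c,allow_pickle=True)
    a=c["frame"][:,:,::-1]
    cv2.imwrite(f"pics/s_{n}.png",a if n!="side" else cv2.resize(a[100:240,180:420],None,fx=3.3,fy=3.3,interpolation=cv2.INTER_CUBIC))
E
```

```text
24.9 [ 0.38209233 -0.26361181  0.28330196] [-0.17863896  0.10980081 -0.116878  ] 1.0040509527893997
```

View pics/s_wrist.png

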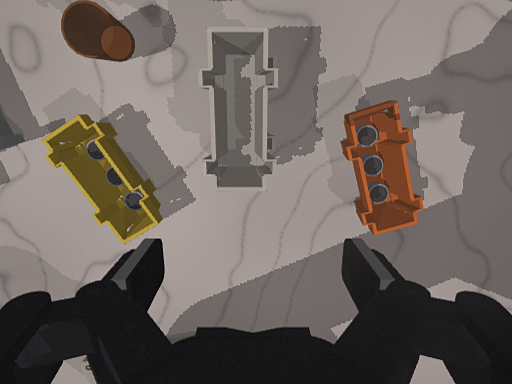

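View pics/s_side.png

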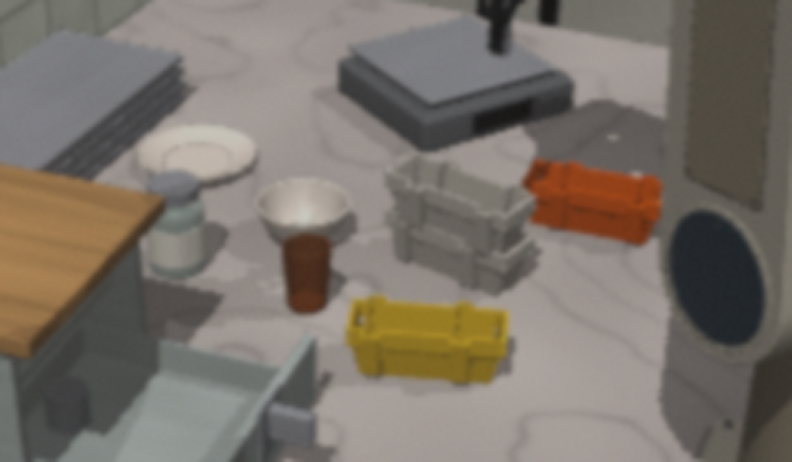

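View pics/s_scene.png

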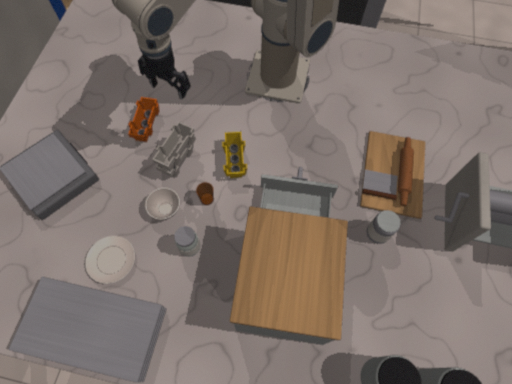

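```bash
python3 - <<'E'
from h import *
np.set_printoptions(precision=4,suppress=True)
c=np.load("s_wrist.npy",allow_pickle=True).item()
z=.112
R=lambda x,y:ray(c,(x,y),z)[:2]
t=(R(207.5,28)+R(268,28))/2;b=(R(217,187)+R(265,187))/2
print(np.linalg.norm(t-b),(t+b)/2,np.arctan2(*(b-t)[::-1]),"rib w",np.linalg.norm(R(202,71)-R(279,71)))
a=np.load("k_scene.npy",allow_pickle=True).item()["frame"];e=np.load("s_scene.npy",allow_pickle=True).item()["frame"]
d=np.abs(a.astype(int)-e).sum(2)
for n,(x0,x1,y0,y1) in dict(drawer=(258,340,172,192),bowl=(143,182,186,224),glass=(193,218,180,207),jar=(172,204,224,258),can=(366,402,208,246)).items(): print(n,(d[y0:y1,x0:x1]>60).mean())
E
```

```text
0.15515057189205053 [ 0.4453 -0.2637] 2.9134846235006813 rib w 0.07514489361404857
drawer 0.04390243902439024
bowl 0.0816464237516869
glass 0.26222222222222225
jar 0.0009191176470588235
can 0.0
```

The stacked tub reads about 4% small in size, and pixels around the glass changed. I'll check both before handing in.

```bash
python3 - <<'E'
from h import *
a=np.load("k_scene.npy",allow_pickle=True).item()["frame"];e=np.load("s_scene.npy",allow_pickle=True).item()["frame"]
a0=cv2.imread("pics/a_scene.png")[:,:,::-1]
for f in(a0,a,e):
    h=cv2.cvtColor(np.ascontiguousarray(f),cv2.COLOR_RGB2HSV)[175:212,188:224]
    m=(h[...,1]>110)&(h[...,0]<14);y,x=np.nonzero(m);print("glass",m.sum(),x.mean()+188,y.mean()+175)
c=np.load("s_wrist.npy",allow_pickle=True).item()
d=np.load("s_side.npy",allow_pickle=True).item()
A=cv2.resize(c["frame"][15:205,185:295,::-1],None,fx=4,fy=3.15,interpolation=cv2.INTER_CUBIC)
B=cv2.resize(d["frame"][140:195,290:350,::-1],None,fx=6,fy=10.88,interpolation=cv2.INTER_CUBIC)[:598]
cv2.imwrite("pics/t.png",np.hstack([A[:598],B[:598] if B.shape[0]>=598 else cv2.resize(B,(360,598))]))
E
```

```text
glass 233 205.3090128755365 193.343347639485
glass 243 204.9588477366255 192.8724279835391
glass 238 205.14285714285714 192.96638655462186
```

View pics/t.png

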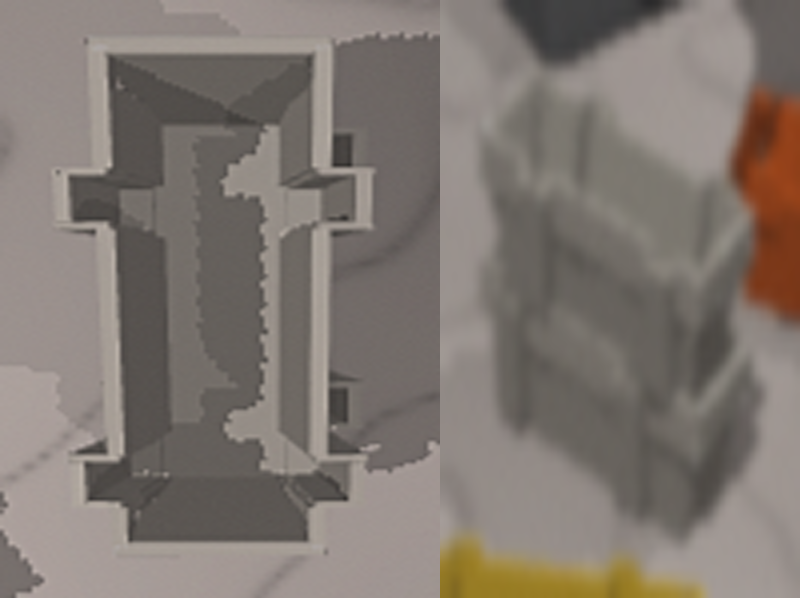

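```bash
python3 - <<'E'
from h import *
np.set_printoptions(precision=4,suppress=True)
c=np.load("s_wrist.npy",allow_pickle=True).item()
f=lambda x,y:(185+x/4-.4,15+y/3.15-.35)
for z in(.112,.104,.09):
    R=lambda x,y:ray(c,f(x,y),z)[:2]
    t=(R(86,38)+R(332,40))/2;b=(R(122,553)+R(326,552))/2
    print(z,np.linalg.norm(t-b),(t+b)/2,np.arctan2(*(b-t)[::-1]),"rib w",np.linalg.norm(R(53,170)-R(374,169)),np.linalg.norm(R(72,460)-R(353,457)),"ribsep",np.linalg.norm((R(53,170)+R(374,169)-R(72,460)-R(353,457))/2))
d=np.load("s_side.npy",allow_pickle=True).item()
# expected rim corners for stacked (z .112) and nested hypotheses drawn in side view
u=np.array([np.cos(2.907),np.sin(2.907)]);v=np.array([-u[1],u[0]]);C=np.array([.4435,-.2633])
im=cv2.resize(d["frame"][130:210,280:360,::-1],None,fx=7,fy=7,interpolation=cv2.INTER_CUBIC)
for z,col in((.112,(0,0,255)),(.09,(255,0,0))):
    P=[[*(C+u*a+v*w),z] for a,w in((-.081,-.028),(-.081,.028),(.081,.028),(.081,-.028))]
    cv2.polylines(im,[((proj(d,P)-[280,130])*7).astype(int)],True,col,1)
cv2.imwrite("pics/t2.png",im)
E
```

```text
0.112 0.1593988897461489 [ 0.4442 -0.2627] 2.9154663372164076 rib w 0.07815289154432875 0.07412512983795451 ribsep 0.09031597923403811
0.104 0.16345897259594933 [ 0.4441 -0.2623] 2.915466337216407 rib w 0.08014354038213911 0.07601318670506065 ribsep 0.09261643665212323
0.09 0.17056411758309994 [ 0.4438 -0.2617] 2.915466337216407 rib w 0.08362717584830737 0.07931728622249634 ribsep 0.09664223713377194
```

View pics/t2.png

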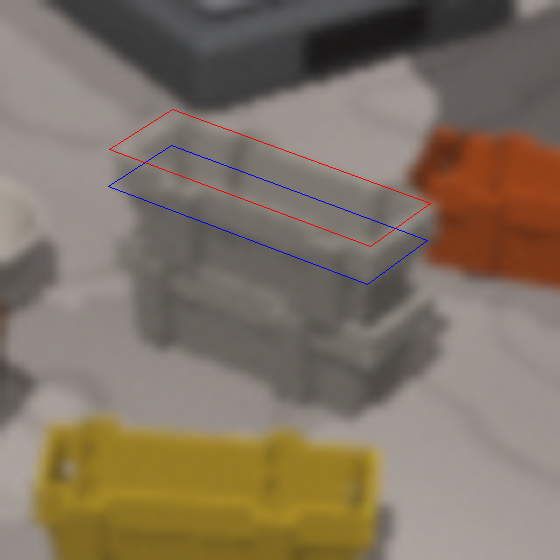

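All the checks agree. At rim height 0.112 m the rib spacing reads 90.3 mm. The tub centre is within about 2 mm of the full tub's, the yaw within 0.01 rad, and the glass hasn't moved. Handing in.

```bash
python3 - <<'E'
from rig import r
print(r.hand_in()); o=r.observe(); print(o["time"],o["contact_force"])
E
```

```text
the job is handed in; nothing more can be done
None
the job is handed in; nothing more can be done
```

The drawer is out at its stop, and the empty tub stands stacked, turned end for end, on the white tub with the pastry cutters. I handed the job in at about 25 s; no verdict is reported.

- **Drawer:** The moves can't tilt the tool, and a straight-down grip doesn't fit over the shut tab. So I pressed the side of one open finger against the tab and drew the drawer out about 60 mm by friction. From there I gripped the tab straight down and pulled to the stop: the position held while the force rose from 12 to 22 N. I saw the front move about 181 mm, less than the 185 mm needed. It seems to have started a few mm open, so the stop is judged by feel. Later pictures show it unmoved.
- **Tub:** I lifted it over the drawer front, drew it clear, turned it about 200° and lowered it in 1–2 mm steps. It touched at the expected height with about 7 N, and I let go.
- **Last checks:** With the rim at 112 mm (stacked, not nested), the rib spacing reads 90.3 mm against the true 90. The centres are within about 2 mm of each other and the yaw within 0.01 rad. The gripper was open, clear of everything and at about zero force.
- **Bystanders:** The glass is unmoved by colour mask, and the can and jar show almost no pixel change. I checked the bowl only by eye and pixel change.
- **Disagreements:** A first coarse size reading of the stacked tub came out 4% small; an enlarged crop gave 159 mm against 162. The side camera seems about 10 mm off on heights and on the slab edge, so I relied on the wrist and scene cameras.

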